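# Load the sweet carousel on the party table

### The job

On the party table, turn the lower plate of the two-tier sweet carousel until its empty square recess clicks into place at the loading side, straight above the pointer on the base. Then take the lidded pot with the square foot and set it upright and fully home in that recess. Leave the other things on the table where they are.

Things in the scene. Friction and masses are not known exactly. Their poses are not given: they have to be found in the camera images.
- stand: Fixed two-tier sweet stand, mint and brass. Origin on the table, on the turning axis; z up; its own -x axis points to the loading side, where a low tongue (26 mm wide, 8 mm high) with a brass point lies on the table, its tip 204 mm from the axis. A brass column, 20 mm diameter, carries the upper tier; base 230 mm diameter.
- tier (a point): Centre of the underside of the fixed clear upper tier, 180 mm above the table: disc of 210 mm diameter, 8 mm thick, brass edge, sweets on it up to 214 mm above the table. It overhangs the inner part of the carousel: reach posts and recess from outside, tool tilted 25 to 45 degrees with its body leaning away from the column.
- carousel: Turning lower plate: mint disc, 326 mm diameter, 12 mm thick, top face 48 mm above the table. Origin on the table on the stand's axis, z up. Turns several turns either way; let go, it springs to the nearest of twelve clicks, 30 degrees apart; about 5 N at a post to leave one. At the goal its x axis points as the stand's. Fixed pots, 74 mm high, fill its +y and -y places, 115 mm from the axis.
- recess (a point): Centre of the floor of the empty square recess, level with the carousel's top face (48 mm above the table). The recess is 63 mm by 63 mm inside, sides along the carousel's x and y, with a raised brass rim 9 mm high and 7 mm thick.
- loading (a point): The fixed point where the centre of the empty square recess must come: 115 mm from the axis on the loading side, straight above the tongue, 48 mm above the table.
- post_a (a point): Top centre of a brass post for turning the carousel by hand: upright, 14 mm diameter, 40 mm high from the carousel's top face, 130 mm from the axis; at +45 degrees from the carousel's x axis. A grip on it may turn about it.
- post_b (a point): Same kind of post at +135 degrees from the carousel's x axis.
- post_c (a point): Same kind of post at -135 degrees from the carousel's x axis.
- post_d (a point): Same kind of post at -45 degrees from the carousel's x axis.
- pot: White porcelain sweet pot with a fixed lid, one solid piece, 130 to 250 g, 74 mm high: a square foot 60 by 60 by 8 mm (sides along its x and y), above it a round body of 44 mm diameter from 8 to 58 mm height, then the lid with a small ball. Origin: centre of the underside, z up.
- round_pot: Bystander: the same pot but with a round foot of 60 mm diameter. Origin: centre of the underside.
- tumbler: Bystander: glass tumbler, 72 mm diameter, 90 mm high. Origin: centre of the underside.
- jar: Bystander: amber sweet jar, 68 mm diameter, 85 mm high. Origin: centre of the underside.
- round_recess (a point): Centre of the floor of an empty round recess (63 mm across), across the axis from the square one; not used here.
Not all that is in view belongs to the job. What is shaped like the pot but brown or green is not meant.

How it is judged:
By the outcome, as a careful person would: the job done as asked, in the order asked, and still so for the second after the job is handed in, with the robot touching nothing.
It also fails if it takes over 72 s, if anything falls off the work surface, if the arm or the gripper's body presses on something with over 40 N, if the wrist force passes 120 N, or if a joint passes its speed limit or range.

### The arm

A 7-joint arm with a two-finger parallel gripper is mounted at the origin on the work surface. World frame = base frame: x ahead of the robot, y to its left, z up, the work surface at z = 0. Lengths are in m, angles in rad, forces in N, time in s.
With the tool pointing down it reaches from about 0.425 to 1.025 m from the base axis. Payload 3.6 kg.
Tool frame: the origin (TCP) lies on the centre line of the jaws, within the pads' length; the fingertips stand r.tip_reach ahead of it and the grasp point (between the pads) lies 5 mm behind it (r.tip_reach is the distance from the TCP to the fingertips, in m); z points along the fingers, y is the direction in which the jaws open and shut (so a half turn about z gives the same grasp; the last joint's range is limited). The gripper opens to 85 mm and grips with 20 to 120 N. Pads are 22 mm wide; open, the fingers measure 114 mm over their backs; the gripper's body (76 mm by 85 mm) begins 54 mm behind the grasp point. The pads swing forward as they close: fully open they stand 13 mm farther back than shut.
Start: joints at [1.179, 0.591, 0.048, 1.609, -0.033, 0.943, -0.034], TCP at [0.213, -0.693, 0.245] pointing down, gripper open.
Joint ranges: [-2.69, 2.69], [-0.47, 2.24], [-1.27, 1.36], [0.19, 2.51], [-1.53, 4.68], [0.08, 2.07], [-3.09, 3.09]. Speed limits (rad/s): [2.57, 2.57, 3.14, 3.14, 3.14, 3.14, 3.14].

### API

Orientations are given as [roll, pitch, yaw] about the fixed x, y, z axes, in that order (R = Rz(yaw) Ry(pitch) Rx(roll)).
In Python, from station import r gives the robot as it stands. The module is installed in compiled form; this text tells all that it offers.
- The arm moves only by the shell command python3 -m creep 'ROWS'. ROWS is JSON, a list that holds one entry, the list of rows, each a list of 7 numbers: the shift along the tool's x, y, z in units of 40 mm (1.0 is 40 mm), then the turn, a rotation vector about the tool's x, y, z in units of 6 degrees (1.0 is 6 degrees), then the closure, from -1 (fully open) to 1 (shut). In form: [[[x, y, z, rx, ry, rz, jaw], ...]]. A call has 1 to 20 rows; each row shifts and turns the pose as measured when the row begins, along the tool's axes as they then stand; what a row does not reach is not made up. A row lasts 1/12 s, in which the tool goes at most 41.7 mm and 7.16 degrees, less where a joint would pass 70% of its speed; a pose out of reach is approached as far as the arm can. A call is refused whole if a number of a shift passes 1 or a number of a turn 1, either way. A call with a gripper value outside its range is refused whole. The fingers move at their own pace and stop on an object; the grip force is fixed at half the most. Time passes only in rows, so rows that do not move let the fingers close. It gives the time, the measured TCP pose, the force and the opening at its end, in the units of the state.
- r.sense(): the state, without advancing time (a new reading comes with each control period).
- r.snapshot(name): name is "side" or "top"; returns a dict with "img" (384x512x3 uint8, red, green, blue), "fx", "fy", "cx", "cy" (pixels), "world_to_cam" (4x4, takes a point from world to camera coordinates). Camera axes: x right, y down, z forward; pixel columns grow to the right and rows downward; lengths in m; the calibration is good to about 2 mm. A picture is of the moment at which its call begins. There is no depth.
- r.hand_in(): hands the job in, once; it reports no verdict.
The state is a dict: "clock": time; "joint_positions": joint angles; "dq": joint speeds; "joint_efforts": joint torques, N m; "position": TCP position; "ee_rot": TCP orientation; "ft_force": force on the tool from outside, world axes, zero at the start; "ft_torque": the same for the moment, N m; "finger_gap": finger opening in m.
Only numpy, scipy, OpenCV 4.12 (cv2) and the standard library are available. Lean on these libraries where they do the work, as an engineer would, in place of code of your own. Each camera call takes 0.05 s, during which the arm holds its last target. There are 200 camera calls.

## Working session

There is one attempt and no reset: what is moved stays moved. The work goes in short steps, Python scripts to look and compute and a shell command to move; the robot and the scene stay as the last step left them, time stands still between calls to the robot, and variables do not carry over. Pictures are saved under pics/ and viewed, about 8 in all and at most 12, crops included, and the job is handed in when it is done.

```bash
mkdir -p pics; python3 - <<'E'
from station import r
import cv2,numpy as np
for n in ("side","top"):
    s=r.snapshot(n); cv2.imwrite(f"pics/{n}0.png",cv2.resize(s["img"][:,:,::-1],(800,600)))
    np.savez(f"pics/{n}0.npz",**s); print(n,s["fx"],s["fy"],s["cx"],s["cy"],np.round(s["world_to_cam"],3).tolist())
print(r.sense(), r.tip_reach)
E
```

```text
side 398.50610738318295 398.50610738318295 261.9775288228399 197.21938697431634 [[-0.844, -0.536, -0.006, 0.422], [-0.315, 0.504, -0.804, 0.254], [0.434, -0.677, -0.594, 0.963], [0.0, 0.0, 0.0, 1.0]]
top 380.0317045773376 380.0317045773376 255.0363423398424 187.60223103307385 [[-0.016, -1.0, -0.01, 0.042], [-0.982, 0.018, -0.186, 0.491], [0.186, 0.007, -0.982, 1.254], [0.0, 0.0, 0.0, 1.0]]
{'clock': 0.1, 'joint_positions': array([ 1.17849398,  0.59203292,  0.0482909 ,  1.60969356, -0.03331887,
        0.94270941, -0.03369474]), 'dq': array([ 3.72047576e-05,  3.18541651e-04, -1.66411070e-03, -2.63509996e-03,
        6.53529101e-04,  6.07722432e-04,  4.01588842e-04]), 'joint_efforts': array([ 6.10729519e-03, -5.49992466e+01,  1.55309781e+00, -1.98822320e+01,
        9.53242154e-03,  3.80655751e-03, -1.41189588e-05]), 'position': array([ 0.21323387, -0.69217997,  0.24425105]), 'ee_rot': array([-3.13955617e+00,  9.17698562e-05,  2.98888033e-01]), 'ft_force': array([-0.17872152,  0.47031043, -0.36978317]), 'ft_torque': array([ 0.00617333, -0.01554703,  0.01004612]), 'finger_gap': 0.08531898851278492} 0.014
```

View pics/top0.png

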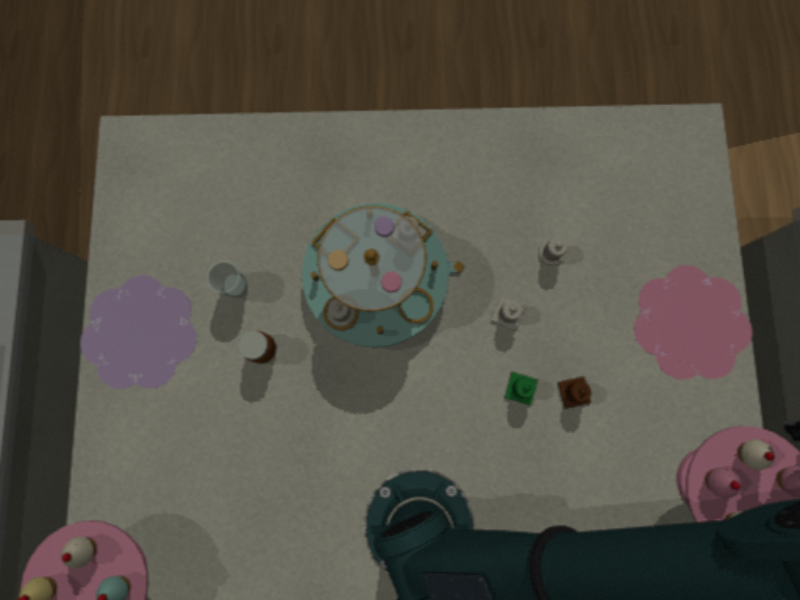

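View pics/side0.png

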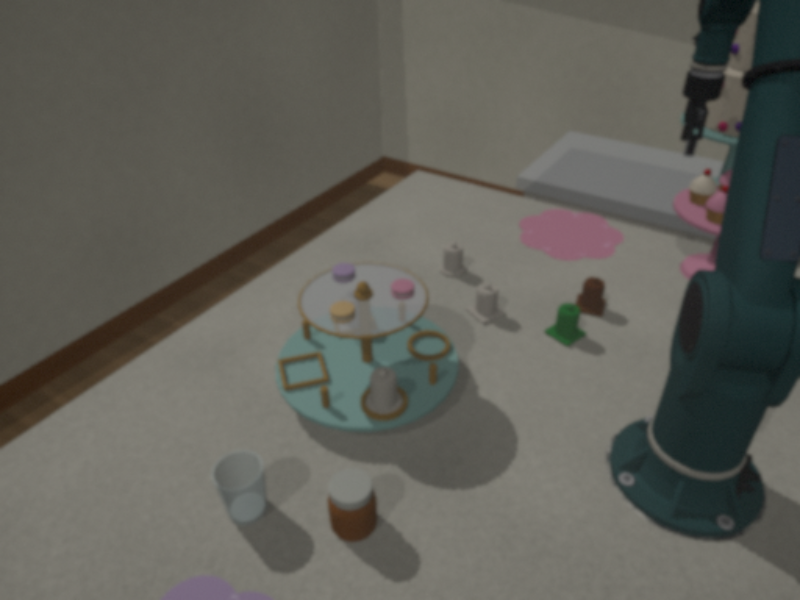

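Top view: stand axis ~(375,270), pointer tip (459,267), i.e. at world −y. The square recess is at about (335,235), the round recess at (416,306). The candidates for the pot are white (553,252), white (508,314), green (521,388) and brown (575,392). Green and brown are excluded, so I need the foot shape of the two white ones.

```bash
python3 - <<'E'
import cv2,numpy as np
def crop(n,x0,y0,w,h,W,H):
    i=np.load(f"pics/{n}0.npz")["img"][:,:,::-1][y0:y0+h,x0:x0+w]
    i=cv2.convertScaleAbs(i,alpha=1.6,beta=10)
    return cv2.resize(i,(W,H),interpolation=cv2.INTER_CUBIC)
a=crop("top",305,145,70,70,300,300); b=crop("side",270,145,70,70,300,300)
c=crop("top",180,120,130,110,400,300) if 0 else crop("top",185,122,120,72*1+33,400,300)
d=crop("side",170,165,130,98,400,300)
cv2.imwrite("pics/c1.png",np.vstack([np.hstack([a,c]),np.hstack([b,d])]))
E
```

```text
(no output)
```

View pics/c1.png

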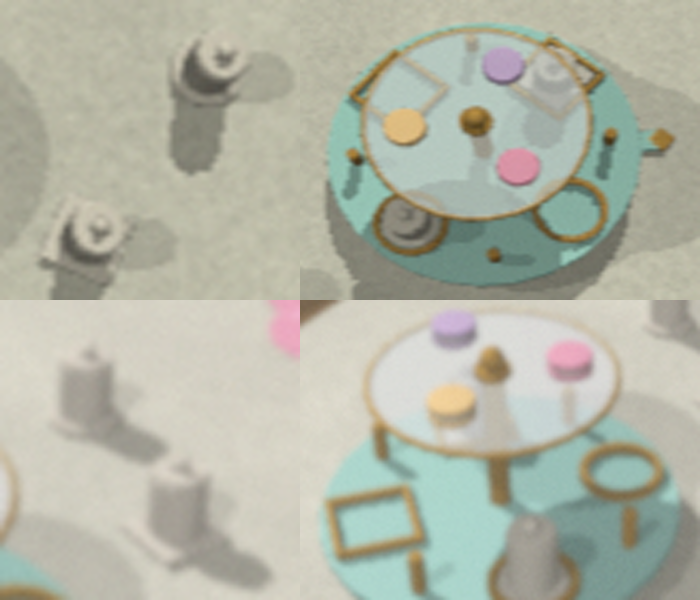

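The pot with the square foot is the nearer white one (top full view 508,314; side 487,303). The other has a round foot. Next I fit the poses.

```bash
cat > h.py <<'E'
import numpy as np,cv2
from scipy.optimize import least_squares
from scipy.spatial.transform import Rotation as R
def cam(n):
    d=np.load(f"pics/{n}.npz"); return d
def proj(d,P):
    P=np.atleast_2d(P); c=P@d["world_to_cam"][:3,:3].T+d["world_to_cam"][:3,3]
    return np.c_[d["fx"]*c[:,0]/c[:,2]+d["cx"],d["fy"]*c[:,1]/c[:,2]+d["cy"]]
def onz(d,uv,z):
    u=np.array([(uv[0]-d["cx"])/d["fx"],(uv[1]-d["cy"])/d["fy"],1]); W=d["world_to_cam"]
    o=-W[:3,:3].T@W[:3,3]; v=W[:3,:3].T@u; return o+v*(z-o[2])/v[2]
def tri(obs):
    f=lambda p:np.concatenate([(proj(d,p)[0]-uv) for d,uv in obs])
    s=least_squares(f,[.5,0,.05]); return s.x,np.abs(s.fun).max()
E
python3 - <<'E'
from h import *
T,S=cam("top0"),cam("side0")
c=lambda x,y:(185+(x-300)/3.3333,122+y/2.857)
d=lambda x,y:(170+(x-300)/3.077,165+(y-300)/3.061)
a=lambda x,y:(305+x/4.2857,145+y/4.2857)
b=lambda x,y:(270+x/4.2857,145+(y-300)/4.2857)
print("pot ball",tri([(T,a(99,230)),(S,b(183,463))]))
print("roundpot ball",tri([(T,a(226,55)),(S,b(88,352))]))
for n,z in (((78,198),.008),((42,260),.008),((130,235),.008),((108,278),.008)): print("foot T",onz(T,a(*n),z))
for n,z in (((124,526),.008),((166,562),.008),((212,532),.008)): print("foot S",onz(S,b(*n),z))
print("postL",tri([(T,c(355,153)),(S,d(417,554))])); print("postN",tri([(T,c(494,253)),(S,d(629,508))]))
print("rim corner",tri([(T,c(352,98)),(S,d(335,558))]),tri([(T,c(395,52)),(S,d(327,500))]))
print("top ball",tri([(T,c(475,117)),(S,d(490,352))]))
print("postR",onz(T,c(611,133),.088),"tip",onz(T,c(673,138),.008))
# fit
def pts(p):
    x,y,t=p; A=lambda ang,r,z:[x+r*np.cos(t+ang),y+r*np.sin(t+ang),z]
    ps=[A(k*np.pi/4,.13,.088) for k in(1,3,-3,-1)]
    L=lambda u,v,z:[x+u*np.cos(t)-v*np.sin(t),y+u*np.sin(t)+v*np.cos(t),z]
    return np.array(ps+[L(-.115+i*.0385,j*.0385,.057) for i,j in((-1,-1),(-1,1),(1,1),(1,-1))])
best=None
for t0 in np.arange(-3.1,3.2,.3):
  def f(p):
    P=pts(p);t=proj(T,P);s=proj(S,P);o=[]
    for u in (c(472,42),c(611,133),c(355,153),c(494,253)):o.append((t[:4]-u)[np.argmin(np.linalg.norm(t[:4]-u,axis=1))])
    for u in (d(417,554),d(629,508)):o.append((s[:4]-u)[np.argmin(np.linalg.norm(s[:4]-u,axis=1))])
    for u in (d(327,500),d(405,487),d(427,540),d(335,558)):o.append((s[4:]-u)[np.argmin(np.linalg.norm(s[4:]-u,axis=1))])
    return np.ravel(o)
  q=least_squares(f,[.5,.05,t0],loss="soft_l1")
  if best is None or q.cost<best.cost: best=q
print(best.x,np.degrees(best.x[2]),best.cost,np.round(best.fun,1)); P=pts(best.x);print(P[:4].round(3),P[4:].mean(0))
E
```

```text
pot ball (array([ 0.44436827, -0.2104433 ,  0.06640176]), np.float64(0.273710333005738))
roundpot ball (array([ 0.58476031, -0.31966104,  0.06196768]), np.float64(0.19129542633095298))
foot T [ 0.48124163 -0.20523166  0.008     ]
foot T [ 0.43058272 -0.17345955  0.008     ]
foot T [ 0.44984344 -0.24601159  0.008     ]
foot T [ 0.41490325 -0.22623829  0.008     ]
foot S [ 0.47831191 -0.18992347  0.008     ]
foot S [ 0.43101634 -0.16690571  0.008     ]
foot S [ 0.41848214 -0.21831458  0.008     ]
postL (array([0.52689104, 0.21075817, 0.08418842]), np.float64(0.42338053673000786))
postN (array([0.40729936, 0.07302938, 0.08686721]), np.float64(0.13595452623383153))
rim corner (array([0.60785152, 0.22241093, 0.0469631 ]), np.float64(0.6744671398872981)) (array([0.66026385, 0.17527585, 0.05425992]), np.float64(0.07401049783257463))
top ball (array([0.53717332, 0.08390324, 0.20699394]), np.float64(0.16863617353666882))
postR [ 0.54661065 -0.04552549  0.088     ] tip [ 0.55825454 -0.11582612  0.008     ]
[ 0.53440634  0.08484691 -2.2644645 ] -129.74425880289525 5.965810121229886 [-1.1 -0.9 -0.3  0.1 -1.   1.5  0.1  0.8  0.   0.3  0.7 -0.1 -1.4 -0.4
  0.8 -1.8 -0.6 -1.2  0.2 -0.8]
[[ 0.546 -0.045  0.088]
 [ 0.664  0.097  0.088]
 [ 0.522  0.214  0.088]
 [ 0.405  0.073  0.088]] [0.60793296 0.17327108 0.057     ]
```

Axis ≈ (0.535, 0.085). The pointer lies at about −83°, the recess at +50°, so the plate must turn about −134°. I'll grip the far post (post_b, now at +5°) and sweep it clockwise along the −y side. The tool leans outward.

```bash
cat >> h.py <<'E'
def pose(xyz,lean,tilt):
    a,t=np.radians(lean),np.radians(tilt); A=np.array([np.cos(a),np.sin(a),0]);Z=np.array([0,0,1.])
    x=np.cos(t)*A-np.sin(t)*Z; z=-np.sin(t)*A-np.cos(t)*Z
    return np.array(xyz,float),R.from_matrix(np.c_[x,np.cross(z,x),z])
def back(p,d): return p[0]-d*p[1].as_matrix()[:,2],p[1]
def now():
    from station import r
    s=r.sense(); return np.array(s["position"]),R.from_euler("xyz",s["ee_rot"])
def rows(wps,jaw,n=None,start=None):
    """rows through poses wps (n rows each or as needed)"""
    p=start or now(); out=[]
    for q in wps:
        rv=(p[1].inv()*q[1]).as_rotvec(); d=q[0]-p[0]
        k=n or int(np.ceil(max(np.abs(d).max()*1.2/.04,np.degrees(np.abs(rv)).max()/5.8,1)))
        for i in range(k):
            R0=p[1]*R.from_rotvec(rv*i/k); out.append(np.r_[R0.inv().apply(d/k)/.04,np.degrees(rv/k)/6,jaw])
        p=q
    print(len(out)); print("["+",".join("["+",".join("%g"%round(v,2) for v in o)+"]" for o in out)+"]")
def err(q):
    p=now(); print("to go mm",((q[0]-p[0])*1000).round(1),"tool frame",(p[1].inv().apply(q[0]-p[0])*1000).round(1),"rot deg",np.degrees((p[1].inv()*q[1]).as_rotvec()).round(1))
E
python3 - <<'E'
from h import *
g=pose([.664,.097,.074],-25,35); pre=back(g,.10)
p=now()
m=pose([.716,.06,.33],-25,35)
rows([(p[0]+[0,0.04,.09],p[1]),m],-0.1)
rows([pre],-.1,start=m)
E
```

```text
25
[[0.1,-0.32,-0.75,0,0,0,-0.1],[0.1,-0.32,-0.75,0,0,0,-0.1],[0.1,-0.32,-0.75,0,0,0,-0.1],[0.78,-0.61,0.01,0.1,-0.25,0.31,-0.1],[0.76,-0.63,-0.01,0.1,-0.25,0.31,-0.1],[0.74,-0.65,-0.02,0.1,-0.25,0.31,-0.1],[0.72,-0.68,-0.03,0.1,-0.25,0.31,-0.1],[0.7,-0.7,-0.05,0.1,-0.25,0.31,-0.1],[0.67,-0.72,-0.06,0.1,-0.25,0.31,-0.1],[0.65,-0.75,-0.07,0.1,-0.25,0.31,-0.1],[0.62,-0.77,-0.08,0.1,-0.25,0.31,-0.1],[0.59,-0.79,-0.08,0.1,-0.25,0.31,-0.1],[0.57,-0.81,-0.09,0.1,-0.25,0.31,-0.1],[0.54,-0.83,-0.1,0.1,-0.25,0.31,-0.1],[0.51,-0.84,-0.1,0.1,-0.25,0.31,-0.1],[0.48,-0.86,-0.11,0.1,-0.25,0.31,-0.1],[0.45,-0.88,-0.11,0.1,-0.25,0.31,-0.1],[0.41,-0.89,-0.11,0.1,-0.25,0.31,-0.1],[0.38,-0.91,-0.11,0.1,-0.25,0.31,-0.1],[0.35,-0.92,-0.12,0.1,-0.25,0.31,-0.1],[0.32,-0.93,-0.11,0.1,-0.25,0.31,-0.1],[0.28,-0.94,-0.11,0.1,-0.25,0.31,-0.1],[0.25,-0.95,-0.11,0.1,-0.25,0.31,-0.1],[0.21,-0.96,-0.11,0.1,-0.25,0.31,-0.1],[0.18,-0.97,-0.1,0.1,-0.25,0.31,-0.1]]
6
[[0.4,-0.05,0.61,0,0,0,-0.1],[0.4,-0.05,0.61,0,0,0,-0.1],[0.4,-0.05,0.61,0,0,0,-0.1],[0.4,-0.05,0.61,0,0,0,-0.1],[0.4,-0.05,0.61,0,0,0,-0.1],[0.4,-0.05,0.61,0,0,0,-0.1]]
```

```bash
python3 -m creep '[[[0.1,-0.32,-0.75,0,0,0,-0.1],[0.1,-0.32,-0.75,0,0,0,-0.1],[0.1,-0.32,-0.75,0,0,0,-0.1],[0.78,-0.6,0,0.1,-0.25,0.3,-0.1],[0.76,-0.63,0,0.1,-0.25,0.3,-0.1],[0.74,-0.65,0,0.1,-0.25,0.3,-0.1],[0.72,-0.68,-0.03,0.1,-0.25,0.3,-0.1],[0.7,-0.7,-0.05,0.1,-0.25,0.3,-0.1],[0.67,-0.72,-0.06,0.1,-0.25,0.3,-0.1],[0.65,-0.75,-0.07,0.1,-0.25,0.3,-0.1],[0.62,-0.77,-0.08,0.1,-0.25,0.3,-0.1],[0.6,-0.8,-0.08,0.1,-0.25,0.3,-0.1]]]'; python3 -c "
from h import *
m=pose([.716,.06,.33],-25,35);err(m);rows([m],-.1)"
```

```text
clock: 1.1
position: [0.4147, -0.3587, 0.3292]
ee_rot: [-3.078, 0.269, -0.019]
ft_force: [0.6, -0.2, -0.5]
finger_gap: 0.0469
to go mm [301.3 418.7   0.8] tool frame [ 282.5 -428.5  -51.6] rot deg [  6.7 -18.6  22.3]
13
[[0.54,-0.82,-0.1,0.09,-0.24,0.29,-0.1],[0.52,-0.84,-0.11,0.09,-0.24,0.29,-0.1],[0.49,-0.86,-0.11,0.09,-0.24,0.29,-0.1],[0.46,-0.87,-0.11,0.09,-0.24,0.29,-0.1],[0.43,-0.89,-0.12,0.09,-0.24,0.29,-0.1],[0.4,-0.9,-0.12,0.09,-0.24,0.29,-0.1],[0.37,-0.91,-0.12,0.09,-0.24,0.29,-0.1],[0.34,-0.92,-0.12,0.09,-0.24,0.29,-0.1],[0.31,-0.94,-0.12,0.09,-0.24,0.29,-0.1],[0.28,-0.94,-0.12,0.09,-0.24,0.29,-0.1],[0.25,-0.95,-0.12,0.09,-0.24,0.29,-0.1],[0.21,-0.96,-0.12,0.09,-0.24,0.29,-0.1],[0.18,-0.97,-0.11,0.09,-0.24,0.29,-0.1]]
```

Tracks well. Continuing.

```bash
python3 -m creep '[[[0.54,-0.82,-0.1,0.09,-0.24,0.3,-0.1],[0.52,-0.84,-0.1,0.09,-0.24,0.3,-0.1],[0.5,-0.86,-0.1,0.09,-0.24,0.3,-0.1],[0.46,-0.87,-0.1,0.09,-0.24,0.3,-0.1],[0.43,-0.9,-0.12,0.09,-0.24,0.3,-0.1],[0.4,-0.9,-0.12,0.09,-0.24,0.3,-0.1],[0.37,-0.9,-0.12,0.09,-0.24,0.3,-0.1],[0.34,-0.92,-0.12,0.09,-0.24,0.3,-0.1],[0.3,-0.94,-0.12,0.09,-0.24,0.3,-0.1],[0.28,-0.94,-0.12,0.09,-0.24,0.3,-0.1],[0.25,-0.95,-0.12,0.09,-0.24,0.3,-0.1],[0.2,-0.96,-0.12,0.09,-0.24,0.3,-0.1],[0.2,-0.97,-0.1,0.09,-0.24,0.3,-0.1],[0.4,-0.05,0.6,0,0,0,-0.1],[0.4,-0.05,0.6,0,0,0,-0.1],[0.4,-0.05,0.6,0,0,0,-0.1],[0.4,-0.05,0.6,0,0,0,-0.1]]]'; python3 - <<'E'
from h import *
from station import r
pre=back(pose([.664,.097,.074],-25,35),.10);err(pre);rows([pre],-.1)
print(r.sense()["joint_positions"].round(2))
ims=[]
for n in("top","side"):
    s=r.snapshot(n); np.savez(f"pics/{n}1.npz",**s)
    x,y,w,h=(180,90,140,140) if n=="top" else (160,110,160,160)
    ims.append(cv2.resize(cv2.convertScaleAbs(s["img"][y:y+h,x:x+w,::-1],alpha=1.6),(400,400),interpolation=cv2.INTER_CUBIC))
cv2.imwrite("pics/p1.png",np.hstack(ims))
E
```

```text
clock: 2.52
position: [0.7372, 0.1029, 0.2014]
ee_rot: [3.141, 0.631, -0.46]
ft_force: [0.0, -0.5, -0.1]
finger_gap: 0.0468
to go mm [-21.2 -30.2 -45.5] tool frame [22.2 36.5 40.1] rot deg [-0.8  1.1 -1.1]
2
[[0.28,0.46,0.5,-0.06,0.09,-0.09,-0.1],[0.27,0.45,0.51,-0.06,0.09,-0.09,-0.1]]
[-0.08  0.91 -0.01  1.19 -0.3   1.59 -2.03]
```

View pics/p1.png

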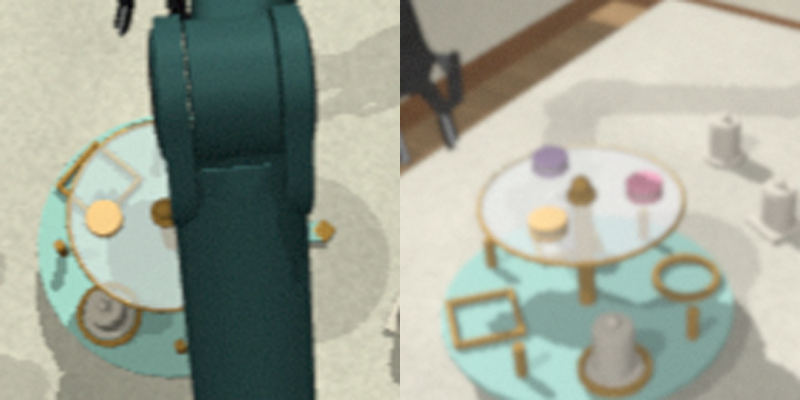

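The tool is outside and above the far post, but joint 7 (−2.03) would reach its limit during the sweep. I'll flip the tool half a turn, which gives the same grasp.

```bash
sed -i 's/    return np.array(xyz,float),R.from_matrix(np.c_\[x,np.cross(z,x),z\])/    return np.array(xyz,float),R.from_matrix(np.c_[-x,-np.cross(z,x),z])/' h.py
python3 -m creep '[[[0,0,0,0,0,-1,-0.1],[0,0,0,0,0,-1,-0.1],[0,0,0,0,0,-1,-0.1],[0,0,0,0,0,-1,-0.1],[0,0,0,0,0,-1,-0.1],[0,0,0,0,0,-1,-0.1],[0,0,0,0,0,-1,-0.1],[0,0,0,0,0,-1,-0.1],[0,0,0,0,0,-1,-0.1],[0,0,0,0,0,-1,-0.1],[0,0,0,0,0,-1,-0.1],[0,0,0,0,0,-1,-0.1],[0,0,0,0,0,-1,-0.1],[0,0,0,0,0,-1,-0.1],[0,0,0,0,0,-1,-0.1],[0,0,0,0,0,-1,-0.1],[0,0,0,0,0,-1,-0.1],[0,0,0,0,0,-1,-0.1],[0,0,0,0,0,-1,-0.1],[0,0,0,0,0,-1,-0.1]]]'
python3 -m creep '[[[0,0,0,0,0,-1,-0.1],[0,0,0,0,0,-1,-0.1],[0,0,0,0,0,-1,-0.1],[0,0,0,0,0,-1,-0.1],[0,0,0,0,0,-1,-0.1],[0,0,0,0,0,-1,-0.1],[0,0,0,0,0,-1,-0.1],[0,0,0,0,0,-1,-0.1],[0,0,0,0,0,-1,-0.1],[0,0,0,0,0,-1,-0.1]]]'
python3 - <<'E'
from h import *
from station import r
g=pose([.664,.097,.074],-25,35);pre=back(g,.10);err(pre);rows([pre],-.1,n=2);rows([g],-.1,start=pre,n=5)
print(r.sense()["joint_positions"].round(2))
E
```

```text
clock: 4.28
position: [0.7436, 0.0837, 0.2322]
ee_rot: [-2.62, -0.331, 1.625]
ft_force: [-0.8, 0.3, -1.3]
finger_gap: 0.0469
clock: 5.12
position: [0.7499, 0.0677, 0.2507]
ee_rot: [3.067, -0.582, 2.814]
ft_force: [-0.1, 0.1, 0.1]
finger_gap: 0.0469
to go mm [-33.9   5.  -94.8] tool frame [-24.  -13.4  97. ] rot deg [0.8 1.5 5.2]
2
[[-0.3,-0.17,1.21,0.06,0.12,0.44,-0.1],[-0.32,-0.15,1.21,0.06,0.12,0.44,-0.1]]
5
[[0,-0,0.5,0,0,0,-0.1],[0,-0,0.5,0,0,0,-0.1],[0,-0,0.5,0,0,0,-0.1],[0,-0,0.5,0,0,0,-0.1],[0,-0,0.5,0,0,0,-0.1]]
[ 0.33  1.01 -0.89  1.12  0.28  1.68  0.78]
```

```bash
python3 -m creep '[[[-0.2,-0.1,0.8,0.05,0.1,0.3,-0.1],[-0.2,-0.1,0.8,0.05,0.1,0.3,-0.1],[-0.2,-0.1,0.8,0,0,0.3,-0.1],[0,0,0,0,0,0,-0.1]]]'
python3 - <<'E'
from h import *
from station import r
g=pose([.664,.097,.074],-25,35);pre=back(g,.10);err(pre);err(g);rows([g],-.1)
s=r.snapshot("side"); np.savez("pics/side2.npz",**s)
i=s["img"][110:230,150:310,::-1]
cv2.imwrite("pics/p2.png",cv2.resize(cv2.convertScaleAbs(i,alpha=1.6),(800,600),interpolation=cv2.INTER_CUBIC))
print(proj(s,[[.664,.097,.088],[.664,.097,.048],now()[0]]).round(1))
E
```

```text
clock: 5.45
position: [0.7202, 0.0669, 0.1635]
ee_rot: [-3.141, -0.593, 2.691]
ft_force: [-0.4, -0.4, -2.1]
finger_gap: 0.047
to go mm [-4.2  5.8 -7.6] tool frame [1.  3.4 9.8] rot deg [ 0.5  1.  -0.7]
to go mm [-56.2  30.1 -89.5] tool frame [  2.8   2.6 109.8] rot deg [ 0.5  1.  -0.7]
3
[[0.02,0.02,0.91,0.03,0.06,-0.04,-0.1],[0.02,0.02,0.92,0.03,0.06,-0.04,-0.1],[0.01,0.03,0.92,0.03,0.06,-0.04,-0.1]]
[[194.8 205.5]
 [196.3 216.4]
 [182.7 171.3]]
```

View pics/p2.png

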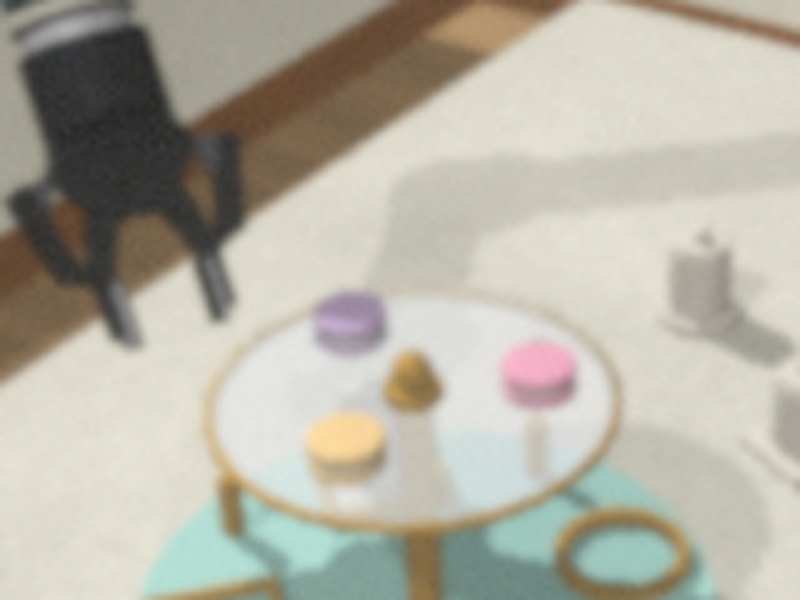

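The post base appears at crop (232,533) and its prediction is (231,532). The jaws straddle the TCP (163,306) and line up with the post, so I'm moving in and closing.

```bash
python3 -m creep '[[[0,0,0.7,0,0.05,0,-0.1],[0,0,0.7,0,0.05,0,-0.1],[0,0,0.7,0,0.05,0,-0.1],[0.05,0.05,0.5,0,0,0,-0.1],[0,0,0,0,0,0,-0.1]]]'
python3 - <<'E'
from h import *
g=pose([.664,.097,.074],-25,35);err(g)
E
```

```text
clock: 5.92
position: [0.6825, 0.0937, 0.0951]
ee_rot: [3.123, -0.585, 2.689]
ft_force: [-1.6, 0.3, -0.7]
finger_gap: 0.0469
to go mm [-18.5   3.3 -21.1] tool frame [ 3.4 -5.6 27.5] rot deg [ 1.6  1.5 -0.8]
```

```bash
python3 -m creep '[[[0.05,-0.07,0.35,0.1,0.1,0,-0.1],[0.05,-0.07,0.35,0.1,0.1,0,-0.1],[0,0,0,0,0,0,-0.1]]]'
python3 - <<'E'
from h import *
g=pose([.664,.097,.074],-25,35);err(g)
E
```

```text
clock: 6.17
position: [0.6686, 0.0967, 0.0793]
ee_rot: [3.14, -0.598, 2.689]
ft_force: [-0.4, -0.1, 0.2]
finger_gap: 0.047
to go mm [-4.6  0.3 -5.3] tool frame [ 0.6 -1.7  6.8] rot deg [ 0.6  0.7 -0.8]
```

```bash
python3 -m creep '[[[0,-0.04,0.2,0,0,0,-0.1],[0,0,0,0,0,0,0.5],[0,0,0,0,0,0,1],[0,0,0,0,0,0,1],[0,0,0,0,0,0,1],[0,0,0,0,0,0,1],[0,0,0,0,0,0,1]]]'
python3 - <<'E'
from h import *
g=pose([.664,.097,.074],-25,35);err(g)
ax=np.array([.535,.085])
q=[]
p=now(); v=p[0][:2]-ax; a0=np.degrees(np.arctan2(v[1],v[0])); print(a0,np.linalg.norm(v))
rr=np.linalg.norm(v)
for k in range(1,10):
    a=a0-5*k; q.append(pose([ax[0]+rr*np.cos(np.radians(a)),ax[1]+rr*np.sin(np.radians(a)),p[0][2]],-25-2.8*k,35))
rows(q,1,n=1)
E
```

```text
clock: 6.75
position: [0.6658, 0.0962, 0.0744]
ee_rot: [3.139, -0.595, 2.687]
ft_force: [-0.7, -0.1, -0.6]
finger_gap: 0.0123
to go mm [-1.8  0.8 -0.4] tool frame [ 1.4 -0.1  1.5] rot deg [ 0.7  0.9 -0.8]
4.9012210697667715 0.1312804467345944
9
[[-0.11,-0.25,-0.08,-0.15,0.15,0.24,1],[-0.1,-0.26,-0.07,-0.27,-0,0.38,1],[-0.09,-0.26,-0.06,-0.27,-0,0.38,1],[-0.08,-0.27,-0.06,-0.27,0,0.38,1],[-0.07,-0.27,-0.05,-0.27,0,0.38,1],[-0.07,-0.27,-0.05,-0.27,0,0.38,1],[-0.06,-0.28,-0.04,-0.27,-0,0.38,1],[-0.05,-0.28,-0.03,-0.27,0,0.38,1],[-0.04,-0.28,-0.03,-0.27,0,0.38,1]]
```

Gripped: the opening is 12 mm and forces are near zero. I start the sweep and watch the force.

```bash
python3 -m creep '[[[-0.1,-0.25,-0.07,-0.2,0.1,0.3,1],[-0.1,-0.26,-0.07,-0.27,0,0.38,1],[-0.1,-0.26,-0.06,-0.27,0,0.38,1],[-0.08,-0.27,-0.06,-0.27,0,0.38,1],[-0.07,-0.27,-0.05,-0.27,0,0.38,1],[-0.07,-0.27,-0.05,-0.27,0,0.38,1]]]'
cat >> h.py <<'E'
def sweep(ax,n,step,lean0,dl,rr=.131,jaw=1,tilt=35,z=.0745):
    p=now(); v=p[0][:2]-ax; a0=np.degrees(np.arctan2(v[1],v[0]))
    x=-p[1].as_matrix()[:,0]; t=p[1].as_matrix()[2,2]
    l=np.degrees(np.arctan2(x[1],x[0])); print("angle",a0.round(1),"r",np.linalg.norm(v).round(4),"z",p[0][2].round(4),"lean",l.round(1),"tilt",np.degrees(np.arccos(-t)).round(1))
    l=l if lean0 is None else lean0
    q=[pose([ax[0]+rr*np.cos(np.radians(a0-step*k)),ax[1]+rr*np.sin(np.radians(a0-step*k)),z],l-dl*k,tilt) for k in range(1,n+1)]
    rows(q,jaw,n=1)
E
python3 - <<'E'
from h import *
sweep(np.array([.535,.085]),8,6,None,3.4)
E
```

```text
clock: 7.25
position: [0.6578, 0.0403, 0.0747]
ee_rot: [3.112, -0.61, 2.396]
ft_force: [1.6, 5.6, -3.9]
finger_gap: 0.0119
angle -20.0 r 0.1307 z 0.0747 lean -42.7 tilt 35.0
8
[[-0.1,-0.32,-0.08,-0.04,0.01,0.46,1],[-0.08,-0.33,-0.06,-0.33,0,0.46,1],[-0.07,-0.33,-0.05,-0.33,0,0.46,1],[-0.06,-0.34,-0.04,-0.33,-0,0.46,1],[-0.05,-0.34,-0.03,-0.33,0,0.46,1],[-0.03,-0.34,-0.02,-0.33,0,0.46,1],[-0.02,-0.34,-0.01,-0.33,-0,0.46,1],[-0.01,-0.34,-0.01,-0.33,0,0.46,1]]
```

```bash
python3 -m creep '[[[-0.1,-0.32,-0.08,-0.1,0,0.46,1],[-0.08,-0.33,-0.06,-0.33,0,0.46,1],[-0.07,-0.33,-0.05,-0.33,0,0.46,1],[-0.06,-0.34,-0.04,-0.33,0,0.46,1],[-0.05,-0.34,-0.03,-0.33,0,0.46,1],[-0.03,-0.34,-0.02,-0.33,0,0.46,1],[-0.02,-0.34,0,-0.33,0,0.46,1],[0,-0.34,0,-0.33,0,0.46,1]]]'
python3 - <<'E'
from h import *
sweep(np.array([.535,.085]),9,6,None,2)
from station import r;print(r.sense()["joint_positions"].round(2))
E
```

```text
clock: 7.92
position: [0.5869, -0.0361, 0.0746]
ee_rot: [3.115, -0.62, 1.877]
ft_force: [-0.8, 0.9, -2.5]
finger_gap: 0.0121
angle -66.8 r 0.1318 z 0.0746 lean -72.4 tilt 35.5
9
[[0,-0.34,-0,0.06,-0.09,0.27,1],[0.01,-0.34,0,-0.19,0,0.27,1],[0.03,-0.34,0.02,-0.19,-0,0.27,1],[0.05,-0.34,0.03,-0.19,0,0.27,1],[0.06,-0.33,0.05,-0.19,-0,0.27,1],[0.08,-0.33,0.06,-0.19,-0,0.27,1],[0.1,-0.32,0.07,-0.19,0,0.27,1],[0.12,-0.31,0.08,-0.19,-0,0.27,1],[0.14,-0.3,0.1,-0.19,-0,0.27,1]]
[ 0.75  0.96 -0.8   1.84  0.08  0.8   0.36]
```

```bash
python3 -m creep '[[[0,-0.34,0,0,-0.05,0.27,1],[0,-0.34,0,-0.19,0,0.27,1],[0.03,-0.34,0.02,-0.19,0,0.27,1],[0.05,-0.34,0.03,-0.19,0,0.27,1],[0.06,-0.33,0.05,-0.19,0,0.27,1],[0.08,-0.33,0.06,-0.19,0,0.27,1],[0.1,-0.32,0.07,-0.19,0,0.27,1],[0.12,-0.3,0.08,-0.19,0,0.27,1],[0,0,0,0,0,0,1]]]'
python3 - <<'E'
from h import *
sweep(np.array([.535,.085]),3,5,None,2)
from station import r;print(r.sense()["joint_positions"].round(2))
ims=[]
for n in("top","side"):
    s=r.snapshot(n); np.savez(f"pics/{n}3.npz",**s)
    x,y,w,h=(180,110,130,130) if n=="top" else (165,150,150,150)
    ims.append(cv2.resize(cv2.convertScaleAbs(s["img"][y:y+h,x:x+w,::-1],alpha=1.6),(400,400),interpolation=cv2.INTER_CUBIC))
cv2.imwrite("pics/p3.png",np.hstack(ims))
E
```

```text
clock: 8.67
position: [0.4919, -0.0412, 0.0747]
ee_rot: [3.108, -0.612, 1.543]
ft_force: [1.8, 14.7, -16.0]
finger_gap: 0.0121
angle -108.8 r 0.1334 z 0.0747 lean -91.6 tilt 35.1
3
[[0.12,-0.25,0.08,0.13,-0.01,0.27,1],[0.09,-0.26,0.06,-0.19,-0,0.27,1],[0.1,-0.26,0.07,-0.19,-0,0.27,1]]
[ 0.9   0.87 -0.81  2.16 -0.03  0.42  0.26]
```

View pics/p3.png

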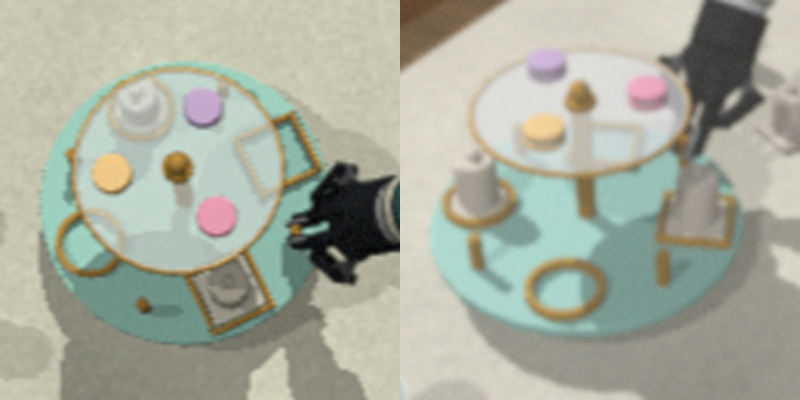

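The recess is now to the right and needs about 20° more. I continue with a slight inward correction.

```bash
python3 -m creep '[[[0.12,-0.25,0.06,0,0,0.27,1],[0.1,-0.26,0.06,-0.15,0,0.27,1],[0.1,-0.26,0.07,-0.15,0,0.27,1],[0.1,-0.26,0.07,-0.15,0,0.27,1],[0,0,0,0,0,0,1]]]'
python3 - <<'E'
from h import *
sweep(np.array([.535,.085]),3,5,None,2)
E
```

```text
clock: 9.18
position: [0.4634, -0.0273, 0.0747]
ee_rot: [3.124, -0.605, 1.39]
ft_force: [1.7, 9.7, -12.0]
finger_gap: 0.0119
angle -122.5 r 0.1332 z 0.0747 lean -100.4 tilt 34.7
3
[[0.14,-0.24,0.1,-0.02,0.05,0.27,1],[0.11,-0.25,0.08,-0.19,0,0.27,1],[0.12,-0.25,0.08,-0.19,0,0.27,1]]
```

```bash
python3 -m creep '[[[0.14,-0.24,0.09,0,0,0.2,1],[0.05,-0.12,0.04,-0.1,0,0.1,1],[0,0,0,0,0,0,1],[0,0,0,0,0,0,0.5],[0,0,0,0,0,0,0],[0,0,0,0,0,0,-0.1],[0,0,0,0,0,0,-0.1]]]'
python3 - <<'E'
from h import *
sweep(np.array([.535,.085]),1,5,None,2)
E
python3 -m creep '[[[0,0,-0.6,0,0,0,-0.1],[0,0,-0.9,0,0,0,-0.1],[0,0,-0.9,0,0,0,-0.1],[0,0,-0.9,0,0,0,-0.1],[0,0,-0.9,0,0,0,-0.1]]]'
python3 - <<'E'
from h import *
from station import r
ims=[]
for n in("top","side"):
    s=r.snapshot(n); np.savez(f"pics/{n}4.npz",**s)
    x,y,w,h=(190,120,110,110) if n=="top" else (165,150,150,150)
    ims.append(cv2.resize(cv2.convertScaleAbs(s["img"][y:y+h,x:x+w,::-1],alpha=1.6),(400,400),interpolation=cv2.INTER_CUBIC))
cv2.imwrite("pics/p4.png",np.hstack(ims))
E
```

```text
clock: 9.77
position: [0.4562, -0.0212, 0.0752]
ee_rot: [3.127, -0.602, 1.352]
ft_force: [0.4, -0.5, -0.6]
finger_gap: 0.047
angle -126.6 r 0.1323 z 0.0752 lean -102.6 tilt 34.5
1
[[0.12,-0.24,0.1,-0.05,0.08,0.27,1]]
clock: 10.18
position: [0.4299, -0.1113, 0.2151]
ee_rot: [-3.141, -0.609, 1.359]
ft_force: [0.3, -1.1, -0.2]
finger_gap: 0.0472
```

View pics/p4.png

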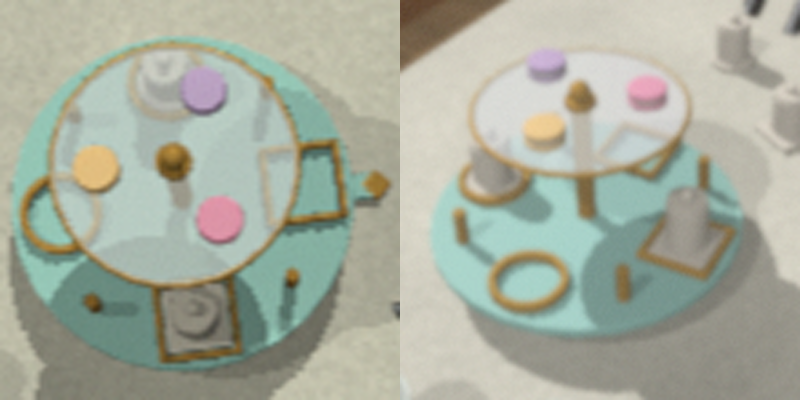

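After letting go, the recess (rim outer corners about (335,142) and (347,215) in the top crop) lines up with the tongue tip at (386,184). I refit from these points and zoom in on the pot's foot.

```bash
python3 - <<'E'
from h import *
T,S=cam("top4"),cam("side4")
c=lambda x,y:np.array((190+x/3.636,120+y/3.636)); d=lambda x,y:np.array((165+(x-400)/2.667,150+y/2.667))
def L(p,u,v,z): x,y,t=p; return [x+u*np.cos(t)-v*np.sin(t),y+u*np.sin(t)+v*np.cos(t),z]
k=.13/2**.5; w=.0385
def model(p):
    a=proj(T,[L(p,k,-k,.088) if 0 else L(p,k,k,.088),L(p,-k,k,.088),L(p,-.115-w,-w,.057),L(p,-.115-w,w,.057)])
    return a
def f(p,full=False):
    # near side of robot = world -x ; stand x ~ +y world => carousel +y ~ world -x
    t=proj(T,[L(p,k,k,.088),L(p,-k,k,.088),L(p,-.115-w,-w,.057),L(p,-.115-w,w,.057),L(p,-w,.115+w,.057),L(p,w,.115+w,.057)])
    s=proj(S,[L(p,k,-k,.088) if 0 else L(p,k,k,.088),L(p,.115,0,.057)])
    o=[t[0]-c(92,299),t[1]-c(293,271),t[2]-c(335,142),t[3]-c(347,215),t[4]-c(240,351),t[5]-c(162,362),s[0]-d(624,265),s[1]-d(530,280)]
    return np.ravel(o)
q=least_squares(f,[.535,.085,1.68],loss="soft_l1");print(q.x,np.degrees(q.x[2]),q.fun.round(1))
tips=[onz(T,c(388,184),.008),onz(T,c(376,184),.008)]
for t in tips: print(t,np.degrees(np.arctan2(*(q.x[:2]-t[:2])[::-1])),np.linalg.norm(t[:2]-q.x[:2]))
print("loading",L(q.x,-.115,0,.048))
a=cv2.resize(np.load("pics/top0.npz")["img"][185:220,310:345,::-1],(400,400),interpolation=cv2.INTER_CUBIC)
b=cv2.resize(np.load("pics/side0.npz")["img"][178:213,292:327,::-1],(400,400),interpolation=cv2.INTER_CUBIC)
cv2.imwrite("pics/p5.png",cv2.convertScaleAbs(np.hstack([a,b]),alpha=1.7))
E
```

```text
[0.53643987 0.08563547 1.69761633] 97.26625088361054 [-0.2  0.9 -0.1  0.7  0.1 -1.9  0.3 -0.3  1.1  0.5 -0.2  0.8 -0.3  0.5
 -0.9 -1.2]
[ 0.5571652  -0.11511038  0.008     ] 95.89442500615975 0.2018128738988349
[ 0.55738664 -0.10341194  0.008     ] 96.3226765806049 0.19020433273911888
loading [np.float64(0.5509851094092012), np.float64(-0.028440981196436232), 0.048]
```

View pics/p5.png

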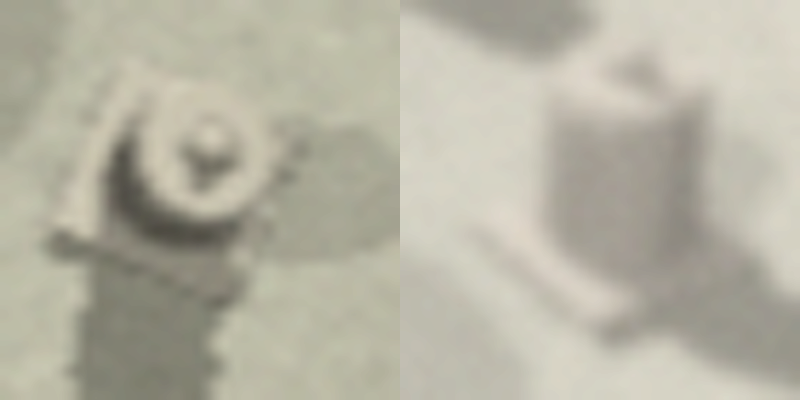

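```bash
python3 - <<'E'
from h import *
T,S=cam("top0"),cam("side0")
c=lambda x,y:np.array((310+x/11.43,185+y/11.43)); d=lambda x,y:np.array((292+(x-400)/11.43,178+y/11.43))
C=np.array([[-1,-1],[1,-1],[1,1],[-1,1]])*.03
def f(p):
    co,si=np.cos(p[2]),np.sin(p[2]); P=np.c_[C@np.array([[co,si],[-si,co]])+p[:2],np.full(4,.008)]
    t=proj(T,P);s=proj(S,P); o=[]
    for u in(c(52,232),c(238,283),c(290,130),c(130,70)): o.append((t-u)[np.argmin(np.linalg.norm(t-u,axis=1))])
    for u in(d(480,218),d(608,322)): o.append((s-u)[np.argmin(np.linalg.norm(s-u,axis=1))])
    o.append(proj(T,[p[0],p[1],.070])[0]-c(210,140)); o.append(proj(S,[p[0],p[1],.072])[0]-d(635,65))
    return np.ravel(o)
for t0 in (.9,1.2):
    q=least_squares(f,[.445,-.208,t0],loss="soft_l1");print(q.x,np.degrees(q.x[2]),q.fun.round(1))
print("ball",tri([(T,c(210,138)),(S,d(635,65))]))
p=now(); x=-p[1].as_matrix()[:,0]; print(p[0])
from station import r;print(r.sense()["joint_positions"].round(2))
E
```

```text
[ 0.44547842 -0.21068218  1.19501371] 68.4692417844666 [-0.2  0.9 -0.1  2.5  0.8 -0.1 -1.5 -0.7 -1.2 -0.5 -0.1 -0.6  0.1  1.2
 -0.3 -2.3]
[ 0.44547843 -0.21068217  1.19501413] 68.4692661179126 [-0.2  0.9 -0.1  2.5  0.8 -0.1 -1.5 -0.7 -1.2 -0.5 -0.1 -0.6  0.1  1.2
 -0.3 -2.3]
ball (array([ 0.44828952, -0.21338404,  0.06122824]), np.float64(0.940411641321873))
[ 0.43325899 -0.11530347  0.21672388]
[ 1.25  0.61 -1.    2.18 -0.17  0.67  0.24]
```

The carousel is at yaw 97.3° and the pointer at 96°±1, so this is the goal click. The pot is at (0.4455, −0.2105), foot yaw ≈ 68.5° (mod 90). I'll pick with lean −103.5° and place with lean about −75°, which gives the 28.5° turn.

```bash
python3 - <<'E'
from h import *
print("green",onz(cam("top0"),(333,249),.07),"brown",onz(cam("top0"),(368,251),.07))
g=pose([.4455,-.2105,.04],-103.5,35); pre=back(g,.12); err(pre);rows([pre],-.6,n=6)
E
```

```text
green [ 0.2789838  -0.21670516  0.07      ] brown [ 0.270685   -0.32964651  0.07      ]
to go mm [  -3.8 -162.1  -78.4] tool frame [-175.6   31.1  -25.8] rot deg [-0.2  0.3  1. ]
6
[[-0.73,0.13,-0.11,-0,0.01,0.03,-0.6],[-0.73,0.13,-0.11,-0,0.01,0.03,-0.6],[-0.73,0.13,-0.11,-0,0.01,0.03,-0.6],[-0.73,0.14,-0.11,-0,0.01,0.03,-0.6],[-0.73,0.14,-0.11,-0,0.01,0.03,-0.6],[-0.73,0.14,-0.11,-0,0.01,0.03,-0.6]]
```

```bash
python3 -m creep '[[[-0.73,0.13,-0.2,0,0,0.03,-0.6],[-0.73,0.13,-0.2,0,0,0.03,-0.6],[-0.73,0.13,-0.11,0,0,0.03,-0.6],[-0.73,0.14,-0.11,0,0,0.03,-0.6],[-0.73,0.14,-0.05,0,0,0.03,-0.6],[-0.73,0.14,0,0,0,0.03,-0.6],[0,0,0,0,0,0,-0.6]]]'
python3 - <<'E'
from h import *
g=pose([.4455,-.2105,.04],-103.5,35); pre=back(g,.12); err(pre);err(g);rows([g],-.6,n=5)
from station import r
ims=[]
for n in("top","side"):
    s=r.snapshot(n); np.savez(f"pics/{n}5.npz",**s)
    x,y,w,h=(290,150,80,80) if n=="top" else (270,140,80,80)
    print(n,(proj(s,[[.4455,-.2105,.06],now()[0]])-[x,y]).round(1)*5)
    ims.append(cv2.resize(cv2.convertScaleAbs(s["img"][y:y+h,x:x+w,::-1],alpha=1.7),(400,400),interpolation=cv2.INTER_CUBIC))
cv2.imwrite("pics/p6.png",np.hstack(ims))
E
```

```text
clock: 10.87
position: [0.4283, -0.283, 0.1362]
ee_rot: [-3.139, -0.6, 1.343]
ft_force: [0.1, -0.3, -0.2]
finger_gap: 0.0686
to go mm [1.1 5.6 2.1] tool frame [ 5.9 -0.1  1.5] rot deg [-0.4  0.6  0.4]
to go mm [ 17.2  72.5 -96.2] tool frame [  7.2   0.7 121.5] rot deg [-0.4  0.6  0.4]
5
[[0.04,0,0.61,-0.01,0.02,0.01,-0.6],[0.03,0,0.61,-0.01,0.02,0.01,-0.6],[0.03,0,0.61,-0.01,0.02,0.01,-0.6],[0.03,0,0.61,-0.01,0.02,0.01,-0.6],[0.03,-0,0.61,-0.01,0.02,0.01,-0.6]]
top [[189.5 244.5]
 [323.  250. ]]
side [[210.  222.5]
 [290.5  76. ]]
```

View pics/p6.png

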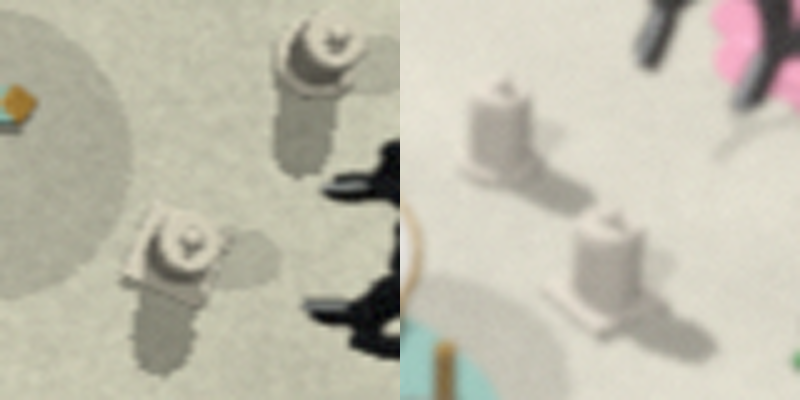

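The lid is at top-crop (190,242) and predicted at (190,245). The jaws (345,188) and (325,310) straddle the line to it. Advancing.

```bash
python3 -m creep '[[[0.04,0,0.61,0,0,0,-0.6],[0.04,0,0.61,0,0,0,-0.6],[0.04,0,0.61,0,0,0,-0.6],[0.04,0,0.61,0,0,0,-0.6],[0.03,0,0.5,0,0,0,-0.6],[0,0,0,0,0,0,-0.6]]]'
python3 - <<'E'
from h import *
g=pose([.4455,-.2105,.04],-103.5,35); err(g)
E
```

```text
clock: 11.47
position: [0.4464, -0.1951, 0.0484]
ee_rot: [3.139, -0.606, 1.364]
ft_force: [-0.9, 1.2, 0.4]
finger_gap: 0.0682
to go mm [ -0.9 -15.4  -8.4] tool frame [-17.3   2.3  -1.7] rot deg [-0.8  0.3  1.3]
```

```bash
python3 -m creep '[[[-0.2,0.03,-0.02,-0.05,0,0.1,-0.6],[-0.2,0.03,-0.02,-0.05,0,0.1,-0.6],[0,0,0,0,0,0,-0.6]]]'
python3 - <<'E'
from h import *
g=pose([.4455,-.2105,.04],-103.5,35); err(g)
E
```

```text
clock: 11.72
position: [0.4461, -0.2074, 0.0425]
ee_rot: [-3.141, -0.608, 1.344]
ft_force: [0.4, -0.9, -0.4]
finger_gap: 0.0685
to go mm [-0.6 -3.1 -2.5] tool frame [-4.   0.1  0.2] rot deg [-0.3  0.2  0.4]
```

Good enough. Close, then look at the foot's yaw again after a small lift.

```bash
python3 -m creep '[[[-0.08,0,0,0,0,0,0],[0,0,0,0,0,0,0.5],[0,0,0,0,0,0,1],[0,0,0,0,0,0,1],[0,0,0,0,0,0,1],[0,0,0,0,0,0,1]]]'; python3 -c "
from h import *
p=now();rows([(p[0]+[0,0,.1],p[1])],1)"
```

```text
clock: 12.22
position: [0.4461, -0.2162, 0.042]
ee_rot: [3.137, -0.603, 1.338]
ft_force: [-0.1, 1.3, -0.6]
finger_gap: 0.0424
3
[[0.47,0,-0.69,0,0,0,1],[0.47,0,-0.69,0,0,0,1],[0.47,0,-0.69,0,0,0,1]]
```

```bash
python3 - <<'E'
from h import *
p=now(); o=p[1].inv().apply(np.array([.4455,-.2105,0])-p[0]); print("pot origin in tool mm",(o*1000).round(1))
o[1]=0; q=R.from_euler("z",68.47,degrees=True); np.savez("grasp.npz",o=o,q=(p[1].inv()*q).as_quat())
E
python3 -m creep '[[[0.4,0,-0.6,0,0,0,1],[0.47,0,-0.7,0,0,0,1],[0.47,0,-0.7,0,0,0,1],[0.3,0,-0.5,0,0,0,1],[0,0,0,0,0,0,1]]]'
cat >> h.py <<'E'
def potnow():
    g=np.load("grasp.npz"); p=now(); return p[0]+p[1].apply(g["o"]),p[1]*R.from_quat(g["q"])
def toolfor(xyz,yaw):
    g=np.load("grasp.npz"); q=R.from_euler("z",yaw,degrees=True)*R.from_quat(g["q"]).inv(); return np.array(xyz)-q.apply(g["o"]),q
E
python3 - <<'E'
from h import *
from station import r
P,Q=potnow();print("pot",P.round(4),Q.as_euler("ZYX",degrees=True).round(1))
C=[];ims=[]
C=np.array([[-1,-1],[1,-1],[1,1],[-1,1]])*.03
W=P+Q.apply(np.c_[C,np.full(4,.008)])
for n in("top","side"):
    s=r.snapshot(n); np.savez(f"pics/{n}6.npz",**s)
    ctr=proj(s,P)[0].astype(int); x,y=ctr-[25,28]
    im=cv2.resize(cv2.convertScaleAbs(s["img"][y:y+50,x:x+50,::-1],alpha=1.7),(400,400),interpolation=cv2.INTER_CUBIC)
    print(n,x,y,((proj(s,W)-[x,y]+.5)*8).round(0).tolist())
    for u in (proj(s,W)-[x,y]+.5)*8: cv2.circle(im,tuple(int(v) for v in u),3,(0,0,255),-1)
    ims.append(im)
cv2.imwrite("pics/p7.png",np.hstack(ims))
E
```

```text
pot origin in tool mm [-19.4  -2.1  37.7]
clock: 12.63
position: [0.4431, -0.2181, 0.1628]
ee_rot: [-3.138, -0.605, 1.335]
ft_force: [0.1, 0.1, -2.1]
finger_gap: 0.0422
pot [ 0.4442 -0.2128  0.1208] [68.5 -0.   0.4]
top 306 168 [[311.0, 183.0], [168.0, 132.0], [120.0, 271.0], [264.0, 323.0]]
side 289 140 [[211.0, 155.0], [95.0, 203.0], [200.0, 270.0], [317.0, 219.0]]
```

View pics/p7.png

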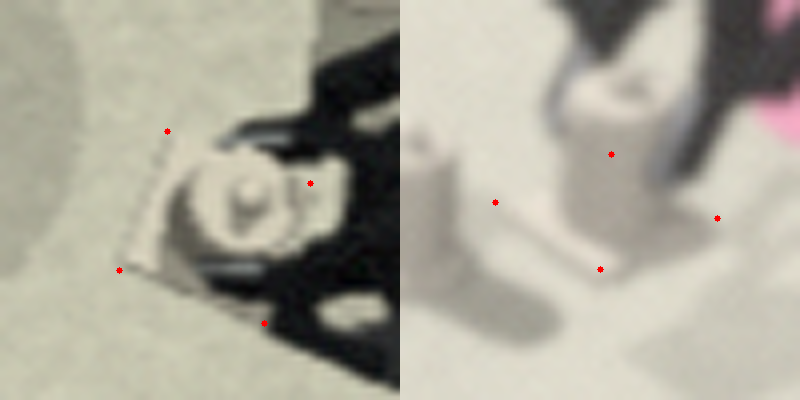

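The pot is held upright. The observed corners (top (130,260) and (178,140), side (508,200) and (612,273)) are about 1 px off the prediction, so I refit the grasp offset.

```bash
python3 - <<'E'
from h import *
T,S=cam("top6"),cam("side6")
c=lambda x,y:np.array((306+x/8-.5,168+y/8-.5)); d=lambda x,y:np.array((289+(x-400)/8-.5,140+y/8-.5))
P0,Q=potnow(); C=np.array([[-1,-1],[1,-1],[1,1],[-1,1]])*.03
print("pred lid/ball",(proj(T,P0+[0,0,.062])-[306,168]+.5)*8,(proj(T,P0+[0,0,.072])-[306,168]+.5)*8,(proj(S,P0+[0,0,.072])-[289,140]+.5)*8)
def f(p):
    W=np.c_[C@np.array([[np.cos(p[3]),np.sin(p[3])],[-np.sin(p[3]),np.cos(p[3])]])+p[:2],np.full(4,p[2]+.008)]
    t=proj(T,W);s=proj(S,W); X=W[2]
    o=[t[2]-c(128,262),t[1]-c(178,138),s[1]-d(508,200),s[2]-d(612,273)]
    # bottom edge of foot passes (265,306)
    e=t[3]-t[2]; n=np.array([-e[1],e[0]])/np.linalg.norm(e); o.append([n@(c(265,306)-t[2])])
    o.append(proj(T,[p[0],p[1],p[2]+.072])[0]-c(250,188)); o.append(proj(S,[p[0],p[1],p[2]+.072])[0]-d(636,82))
    return np.concatenate([np.concatenate([np.ravel(k) for k in o]),[(p[2]-P0[2])/.001]])
q=least_squares(f,[*P0,np.radians(68.5)],loss="soft_l1"); print(q.x.round(4),np.degrees(q.x[3]),q.fun.round(1))
E
```

```text
pred lid/ball [[239.98335555 210.21395737]] [[245.2146229  205.70423129]] [[221.84851028  73.46235357]]
[ 0.4441 -0.2175  0.1177  1.2071] 69.1621985915488 [ 0.4  1.4 -0.1 -0.5 -0.9  0.6 -0.7 -0.1 -1.7  1.1  1.6 -1.6 -1.9 -0.1]
```

```bash
python3 - <<'E'
from h import *
p=now(); P,_=potnow(); P[1]=-.2162
o=p[1].inv().apply(P-p[0]); o[1]=0; print(o)
q=R.from_euler("z",69,degrees=True); np.savez("grasp.npz",o=o,q=(p[1].inv()*q).as_quat())
L=[.550,-.0286]
h1=toolfor([.55,-.09,.14],96.8); h=toolfor([*L,.075],96.8); err(h1); rows([h1],1); 
E
```

```text
[-0.02249478  0.          0.03548842]
to go mm [109.5 126.1  22.3] tool frame [134.7  77.1  65.6] rot deg [ 15.8  -0.2 -22.9]
4
[[0.84,0.48,0.41,0.66,-0.01,-0.95,1],[0.79,0.59,0.37,0.66,-0.01,-0.95,1],[0.72,0.69,0.33,0.66,-0.01,-0.95,1],[0.65,0.78,0.28,0.66,-0.01,-0.95,1]]
```

```bash
python3 -m creep '[[[0.45,0.25,0.2,0.35,0,-0.5,1],[0.45,0.26,0.2,0.35,0,-0.5,1],[0.44,0.3,0.2,0.35,0,-0.5,1],[0.42,0.32,0.2,0.35,0,-0.5,1],[0.4,0.35,0.18,0.35,0,-0.5,1],[0.38,0.37,0.17,0.35,0,-0.5,1],[0.36,0.4,0.16,0.35,0,-0.5,1],[0,0,0,0,0,0,1]]]'
python3 - <<'E'
from h import *
L=[.550,-.0286]
h1=toolfor([.55,-.09,.13],96.8); h=toolfor([*L,.10],96.8);err(h1);err(h);rows([h1,h],1,n=3)
E
```

```text
clock: 13.4
position: [0.5298, -0.093, 0.1645]
ee_rot: [-3.103, -0.62, 1.777]
ft_force: [1.2, 1.4, -1.1]
finger_gap: 0.0426
to go mm [20.9  1.4  7.5] tool frame [ 2.  20.5 -8.5] rot deg [-0.4 -0.9 -1.9]
to go mm [ 20.9  62.8 -22.5] tool frame [33.5 35.3 50.3] rot deg [-0.4 -0.9 -1.9]
6
[[0.02,0.17,-0.07,-0.02,-0.05,-0.1,1],[0.01,0.17,-0.07,-0.02,-0.05,-0.1,1],[0.01,0.17,-0.07,-0.02,-0.05,-0.1,1],[0.27,0.13,0.49,0,0,0,1],[0.27,0.13,0.49,0,0,0,1],[0.27,0.13,0.49,0,0,0,1]]
```

```bash
python3 - <<'E'
from h import *
h1=toolfor([.55,-.09,.08],96.8);rows([h1],1,n=3)
E
python3 -m creep '[[[-0.2,0.2,0.25,0,-0.05,-0.1,1],[-0.2,0.2,0.25,0,-0.05,-0.1,1],[-0.15,0.15,0.25,0,-0.05,-0.1,1],[0,0,0,0,0,0,1]]]'
python3 - <<'E'
from h import *
h1=toolfor([.55,-.09,.08],96.8);h=toolfor([.55,-.0286,.072],96.8);err(h1);err(h);rows([h],1,n=4)
E
```

```text
3
[[-0.23,0.18,0.27,-0.02,-0.05,-0.1,1],[-0.23,0.18,0.27,-0.02,-0.05,-0.1,1],[-0.23,0.18,0.27,-0.02,-0.05,-0.1,1]]
clock: 13.73
position: [0.5486, -0.0859, 0.1176]
ee_rot: [-3.118, -0.609, 1.819]
ft_force: [-0.1, 0.2, -3.6]
finger_gap: 0.0422
to go mm [ 2.1 -5.7  4.4] tool frame [-2.5  0.5 -7.1] rot deg [-0.9 -0.2  0.1]
to go mm [ 2.1 55.7 -3.6] tool frame [41.8 16.5 33.1] rot deg [-0.9 -0.2  0.1]
4
[[0.26,0.1,0.21,-0.04,-0.01,0,1],[0.26,0.1,0.21,-0.04,-0.01,0,1],[0.26,0.1,0.21,-0.04,-0.01,0,1],[0.26,0.1,0.21,-0.04,-0.01,0,1]]
```

```bash
python3 -m creep '[[[0.26,0.1,0.19,-0.04,0,0,1],[0.26,0.1,0.19,-0.04,0,0,1],[0.26,0.1,0.19,-0.04,0,0,1],[0.22,0.08,0.16,-0.04,0,0,1],[0,0,0,0,0,0,1]]]'
python3 - <<'E'
from h import *
from station import r
h=toolfor([.55,-.0286,.072],96.8);err(h)
ax=np.array([.5364,.0856]);u=np.array([np.cos(np.radians(96.8)),np.sin(np.radians(96.8))]);v=np.array([-u[1],u[0]])
P,Q=potnow();print("pot",P.round(4),Q.as_euler("ZYX",degrees=True).round(1))
C=np.array([[-1,-1],[1,-1],[1,1],[-1,1]])
W=P+Q.apply(np.c_[C*.03,np.full(4,.008)]); K=np.array([[*(ax-.115*u+a*.0385*u+b*.0385*v),.057] for a,b in C])
ims=[]
for n in("top","side"):
    s=r.snapshot(n); np.savez(f"pics/{n}7.npz",**s)
    ctr=proj(s,P)[0].astype(int); x,y=ctr-[28,30]
    im=cv2.resize(cv2.convertScaleAbs(s["img"][y:y+56,x:x+56,::-1],alpha=1.7),(400,400),interpolation=cv2.INTER_CUBIC)
    for pts,col in((W,(0,0,255)),(K,(255,0,0))):
        for a in (proj(s,pts)-[x,y]+.5)*400/56: cv2.circle(im,tuple(int(k) for k in a),3,col,-1)
    ims.append(im)
cv2.imwrite("pics/p8.png",np.hstack(ims))
E
```

```text
clock: 14.15
position: [0.5475, -0.0296, 0.1141]
ee_rot: [-3.129, -0.612, 1.813]
ft_force: [0.2, 0.2, -1.5]
finger_gap: 0.0425
to go mm [ 3.2 -0.6 -0.1] tool frame [-1.2  3.  -0.8] rot deg [-0.1 -0.4 -0.2]
pot [ 0.5465 -0.0277  0.0721] [96.7 -0.3  0.3]
```

View pics/p8.png

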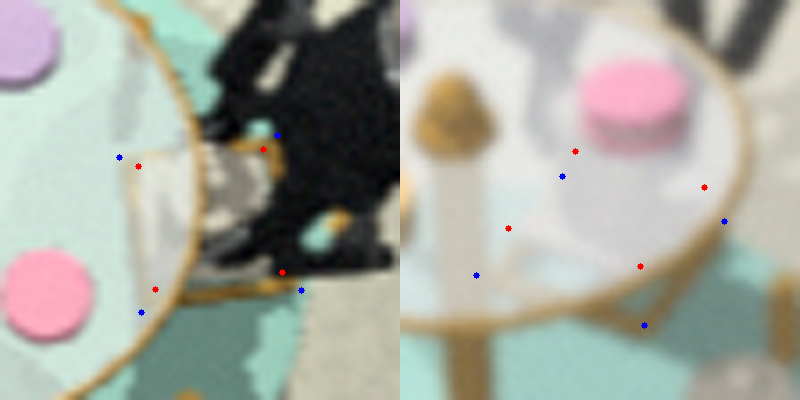

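Top crop: the rim's lower edge runs (180,300)→(290,287) and the blue prediction is within half a pixel. Foot and rim are parallel. I correct by 3 mm and lower by feel.

```bash
python3 -m creep '[[[-0.03,0.09,0,0,-0.05,0,1],[-0.1,0,0.16,0,0,0,1],[0,0,0,0,0,0,1]]]'
cat >> h.py <<'E'
def chk(z=.050,x=.55,y=-.0286,yaw=96.8):
    from station import r
    P,Q=potnow(); print("pot",(P*1000).round(1),Q.as_euler("ZYX",degrees=True).round(1),"F",r.sense()["ft_force"].round(1),"M",r.sense()["ft_torque"].round(2)); err(toolfor([x,y,z],yaw))
E
python3 -c "
from h import *
chk()"
```

```text
clock: 14.5
position: [0.5531, -0.0342, 0.1051]
ee_rot: [-3.13, -0.601, 1.809]
ft_force: [-0.9, -0.0, -2.7]
finger_gap: 0.0422
pot [552.4 -32.8  63.1] [96.4  0.3  0.1] F [-0.9 -0.  -2.7] M [-0.84 -0.17  0.06]
to go mm [ -2.4   4.  -13.1] tool frame [-3.7 -1.3 13.4] rot deg [ 0.1  0.3 -0.4]
```

```bash
python3 -c "
from h import *
chk(.061)"; python3 -m creep '[[[0.06,-0.04,0.08,0,0.05,-0.06,1],[0,0,0,0,0,0,1]]]'; python3 -c "
from h import *
chk(.061)"
```

```text
pot [552.4 -32.8  63.1] [96.4  0.3  0.1] F [-0.9 -0.  -2.7] M [-0.84 -0.17  0.06]
to go mm [-2.4  4.  -2.1] tool frame [ 2.5 -1.4  4.3] rot deg [ 0.1  0.3 -0.4]
clock: 14.67
position: [0.551, -0.0319, 0.1032]
ee_rot: [-3.135, -0.606, 1.815]
ft_force: [-0.6, 0.0, -2.1]
finger_gap: 0.0423
pot [550.4 -30.3  61.2] [96.6 -0.  -0.1] F [-0.6  0.  -2.1] M [-0.8  -0.16  0.02]
to go mm [-0.3  1.7 -0.2] tool frame [1.3 0.1 1.2] rot deg [ 0.2 -0.  -0.1]
```

```bash
python3 -m creep '[[[-0.02,0,0.12,0,0,0,1],[0,0,0,0,0,0,1]]]'; python3 -c "
from h import *
chk(.052)"; python3 -m creep '[[[-0.05,0,0.09,0,0,0,1],[0,0,0,0,0,0,1]]]'; python3 -c "
from h import *
chk(.048)"
```

```text
clock: 14.83
position: [0.5516, -0.0307, 0.0991]
ee_rot: [-3.137, -0.606, 1.814]
ft_force: [-1.3, 0.7, -1.7]
finger_gap: 0.0423
pot [551.  -29.   57.1] [96.5 -0.  -0.2] F [-1.3  0.7 -1.7] M [-0.59 -0.04  0.06]
to go mm [-0.9  0.5 -5.1] tool frame [-2.3 -0.7  4.6] rot deg [ 0.3  0.  -0.2]
clock: 15.0
position: [0.5533, -0.0305, 0.0993]
ee_rot: [-3.138, -0.608, 1.813]
ft_force: [-0.2, 0.8, -2.6]
finger_gap: 0.0424
pot [552.7 -28.8  57.3] [96.4 -0.1 -0.2] F [-0.2  0.8 -2.6] M [-0.85 -0.25  0.03]
to go mm [-2.6  0.3 -9.3] tool frame [-4.6 -2.4  8.2] rot deg [ 0.4 -0.1 -0.2]
```

```bash
python3 -m creep '[[[-0.03,-0.06,0.09,0,0,0,1]]]'; python3 -c "
from h import *
chk(.048)"; python3 -m creep '[[[-0.06,0,0.09,0,0,0,1]]]'; python3 -c "
from h import *
chk(.048)"
```

```text
clock: 15.08
position: [0.5536, -0.0303, 0.0985]
ee_rot: [3.14, -0.608, 1.814]
ft_force: [-1.0, -13.6, 31.6]
finger_gap: 0.042
pot [553.2 -28.5  56.6] [96.3 -0.2 -0.4] F [ -1.  -13.6  31.6] M [0.78 0.65 0.63]
to go mm [-2.9  0.1 -8.6] tool frame [-4.3 -2.8  7.5] rot deg [ 0.7 -0.1 -0.2]
clock: 15.17
position: [0.5547, -0.0301, 0.0985]
ee_rot: [3.139, -0.61, 1.816]
ft_force: [-6.5, -13.2, 35.0]
finger_gap: 0.0423
pot [554.3 -28.2  56.5] [96.4 -0.3 -0.5] F [ -6.5 -13.2  35. ] M [1.38 1.79 1.43]
to go mm [-4.  -0.1 -8.5] tool frame [-4.2 -3.9  7.4] rot deg [ 0.7 -0.2 -0.1]
```

The pot is resting on the rim (bottom at 57 mm). I'll search by sliding back in −x with light pressure.

```bash
for i in 1; do python3 -m creep '[[[0.02,-0.06,-0.03,0,0,0,1],[0,-0.05,0,0,0,0,1],[-0.03,0,0.05,0,0,0,1]]]'; python3 -c "
from h import *
chk(.048)"; python3 -m creep '[[[0.01,-0.05,-0.01,0,0,0,1],[-0.03,-0.02,0.05,0,0,0,1]]]'; python3 -c "
from h import *
chk(.048)"; done
```

```text
clock: 15.42
position: [0.5517, -0.0313, 0.0991]
ee_rot: [3.134, -0.608, 1.818]
ft_force: [0.5, 0.5, -2.6]
finger_gap: 0.0423
pot [551.5 -29.5  57.1] [96.3 -0.2 -0.7] F [ 0.5  0.5 -2.6] M [-0.87 -0.2  -0.04]
to go mm [-1.   1.1 -9.1] tool frame [-4.1 -0.8  8.2] rot deg [ 0.9 -0.1  0. ]
clock: 15.58
position: [0.5497, -0.0316, 0.0981]
ee_rot: [3.135, -0.61, 1.815]
ft_force: [-1.3, -12.5, 28.4]
finger_gap: 0.0423
pot [549.4 -29.7  56.1] [96.2 -0.3 -0.7] F [ -1.3 -12.5  28.4] M [0.68 1.62 0.74]
to go mm [ 1.   1.4 -8.1] tool frame [-3.8  1.3  7.3] rot deg [ 0.9 -0.2 -0.1]
```

```bash
python3 - <<'E'
from h import *
from station import r
s=r.snapshot("top"); np.savez("pics/top8.npz",**s)
P,Q=potnow();print(P)
C=np.array([[-1,-1],[1,-1],[1,1],[-1,1]])
W=P+Q.apply(np.c_[C*.03,np.full(4,.008)]);print("foot pred",proj(s,W).round(1).tolist())
a=np.load("pics/top4.npz")["img"].astype(int)
for y in range(164,190,2):
    print(y,"empty",[tuple(v) for v in a[y,256:276:1,[0,2]].T.tolist()] if 0 else " ".join("%d/%d"%(v[0],v[2]) for v in a[y,256:286]))
    print("   now  "," ".join("%d/%d"%(v[0],v[2]) for v in s["img"][y,256:286].astype(int)))
E
```

```text
[ 0.54945483 -0.02979001  0.05629407]
foot pred [[280.9, 159.9], [263.4, 162.0], [265.7, 179.1], [283.3, 177.0]]
164 empty 110/117 111/118 111/118 111/117 105/109 107/98 114/96 110/102 102/106 102/107 106/111 109/116 108/113 105/111 112/109 105/77 83/59 71/84 81/100 82/99 79/96 81/99 85/102 82/100 72/88 60/56 76/31 82/50 75/81 84/94
   now   121/128 120/127 122/129 121/128 115/119 116/107 122/104 118/110 123/122 132/127 131/127 131/127 131/127 132/127 129/119 117/86 101/64 111/95 125/110 100/88 71/62 77/68 78/68 87/76 108/93 101/83 77/39 62/24 21/17 10/10
166 empty 112/118 112/119 113/118 111/118 107/113 109/101 115/94 113/106 111/117 110/117 112/119 111/118 112/117 112/118 112/110 110/81 91/65 76/88 82/100 83/100 82/100 83/100 85/101 83/101 84/102 69/80 74/38 90/42 86/79 83/99
   now   121/128 121/128 121/128 120/127 114/120 117/109 124/103 120/109 124/121 132/128 130/125 126/122 130/125 131/125 129/118 119/88 96/53 75/60 77/67 73/64 74/64 79/70 78/68 84/74 106/94 93/82 34/30 17/16 7/11 13/17
168 empty 112/118 109/116 111/118 111/117 111/117 109/107 110/95 110/98 108/110 111/118 110
[... 3961 characters left out ...]
 83/100 84/102 82/100 84/100 84/101 85/102 84/101 83/101 83/100 89/96
   now   121/128 122/129 120/128 122/129 121/129 122/129 121/114 116/81 93/49 65/57 59/72 58/72 59/72 60/72 60/73 60/73 61/73 59/72 60/72 60/73 58/71 59/73 59/71 61/74 77/93 91/109 92/111 92/110 91/109 95/103
188 empty 112/118 112/119 112/119 110/115 111/106 108/84 90/58 79/73 81/96 84/102 84/102 84/101 84/101 83/100 81/99 83/100 84/101 82/100 84/101 84/101 84/101 83/100 83/101 82/100 83/100 84/101 82/99 82/100 79/95 90/91
   now   121/128 120/127 121/128 119/125 122/115 118/92 99/63 76/60 59/69 58/72 61/74 59/72 59/72 60/73 60/73 59/72 59/71 62/74 59/72 60/73 60/73 60/72 60/72 60/72 64/77 77/93 90/108 90/110 88/105 99/100
```

```bash
python3 - <<'E'
from h import *
a=np.load("pics/top4.npz")["img"].astype(int);b=np.load("pics/top8.npz")["img"].astype(int)
for x in (265,266,267):
    print(x); 
    for y in list(range(156,168))+list(range(173,184)): print(y,"empty %d/%d"%tuple(a[y,x,[0,2]])," now %d/%d"%tuple(b[y,x,[0,2]]),end=" | ")
T=cam("top4"); ax=np.array([.5364,.0856])
for yaw in(96.8,):
    u=np.array([np.cos(np.radians(yaw)),np.sin(np.radians(yaw))]);v=np.array([-u[1],u[0]])
    for s in(-1,1): print(s,proj(T,[[*(ax-.115*u+.02*u+s*k*v),.057] for k in(.0315,.0385)]).round(2).tolist())
    print("inner",proj(T,[[*(ax-.115*u+k*u+.01*v),.057] for k in(.0315,.0385)]).round(2).tolist())
    print("outer",proj(T,[[*(ax-.115*u-k*u-.0*v),.057] for k in(.0315,.0385)]).round(2).tolist())
E
```

```text
265
156 empty 111/118  now 120/127 | 157 empty 112/118  now 122/128 | 158 empty 112/119  now 122/129 | 159 empty 111/116  now 122/127 | 160 empty 118/100  now 128/108 | 161 empty 111/93  now 127/114 | 162 empty 101/99  now 130/125 | 163 empty 101/105  now 131/126 | 164 empty 102/107  now 132/127 | 165 empty 109/116  now 131/126 | 166 empty 110/117  now 132/128 | 167 empty 112/118  now 131/127 | 173 empty 111/117  now 126/122 | 174 empty 109/114  now 128/122 | 175 empty 110/114  now 126/122 | 176 empty 110/111  now 126/121 | 177 empty 112/111  now 123/118 | 178 empty 111/108  now 115/109 | 179 empty 113/108  now 113/109 | 180 empty 118/98  now 116/101 | 181 empty 111/93  now 115/99 | 182 empty 106/96  now 114/103 | 183 empty 101/80  now 111/91 | 266
156 empty 111/117  now 120/127 | 157 empty 111/118  now 121/128 | 158 empty 111/118  now 121/128 | 159 empty 111/115  now 122/127 | 160 empty 116/98  now 126/107 | 161 empty 108/91  now 127/113 | 162 empty 100/99  now 131/125 | 163 empty 100/105  now 131/127 | 164 empty 106/111  now 131/127 | 165 empty 110/116  now 131/126 | 166 empty 112/
[... 618 characters left out ...]
1/101  now 129/124 | 163 empty 102/107  now 130/125 | 164 empty 109/116  now 131/127 | 165 empty 111/117  now 130/125 | 166 empty 111/118  now 126/122 | 167 empty 112/118  now 119/115 | 173 empty 112/119  now 115/112 | 174 empty 111/118  now 117/114 | 175 empty 111/118  now 117/113 | 176 empty 111/118  now 118/114 | 177 empty 109/114  now 117/113 | 178 empty 111/110  now 117/110 | 179 empty 111/99  now 117/101 | 180 empty 109/80  now 115/84 | 181 empty 103/63  now 113/69 | 182 empty 86/48  now 95/56 | 183 empty 66/54  now 68/53 | -1 [[265.79, 161.74], [265.51, 159.79]]
1 [[268.38, 179.52], [268.67, 181.52]]
inner [[264.16, 173.87], [262.12, 174.14]]
outer [[281.99, 168.58], [284.01, 168.31]]
```

Numeric comparison of the top image with and without the pot: the foot is about 3 mm too far in +x, resting on the far rim bar, and y is within 1 mm. I lift slightly, shift −x 3 mm and lower.

```bash
python3 -m creep '[[[0.06,-0.05,-0.08,0.05,0,0,1],[0,-0.04,0,0.05,0,0,1],[0,0,0,0,0,0,1]]]'; python3 -c "
from h import *
chk(.057,.5465,-.0303)"
```

```text
clock: 15.88
position: [0.5449, -0.0327, 0.1013]
ee_rot: [-3.134, -0.61, 1.814]
ft_force: [-0.3, -0.3, -1.7]
finger_gap: 0.042
pot [544.2 -30.9  59.3] [96.6 -0.3 -0. ] F [-0.3 -0.3 -1.7] M [-0.81 -0.21 -0.02]
to go mm [ 2.3  0.8 -2.3] tool frame [-1.2  2.4  2. ] rot deg [ 0.2 -0.3 -0.2]
```

```bash
python3 -m creep '[[[-0.02,0.06,0.02,0,0,0,1],[0,0,0,0,0,0,1]]]'; python3 -c "
from h import *
chk(.053,.5465,-.0303)";python3 -m creep '[[[-0.06,0,0.1,0,0,0,1]]]'; python3 -c "
from h import *
chk(.048,.5465,-.0303)"
```

```text
clock: 16.05
position: [0.5461, -0.0321, 0.0987]
ee_rot: [-3.132, -0.611, 1.814]
ft_force: [0.9, 0.2, -0.2]
finger_gap: 0.0421
pot [545.3 -30.3  56.7] [96.6 -0.3  0.1] F [ 0.9  0.2 -0.2] M [-0.6  -0.35 -0.12]
to go mm [ 1.1  0.2 -3.7] tool frame [-2.2  1.1  3. ] rot deg [ 0.1 -0.3 -0.2]
clock: 16.13
position: [0.5469, -0.0317, 0.0974]
ee_rot: [-3.129, -0.613, 1.811]
ft_force: [2.8, -13.0, 27.5]
finger_gap: 0.0422
pot [546.  -29.8  55.5] [96.5 -0.4  0.2] F [  2.8 -13.   27.5] M [0.   0.79 0.28]
to go mm [ 0.3 -0.2 -7.5] tool frame [-4.5  0.3  6. ] rot deg [-0.  -0.4 -0.3]
```

```bash
python3 - <<'E'
from h import *
from station import r
s=r.snapshot("top"); np.savez("pics/top9.npz",**s)
P,Q=potnow();print(P.round(4),Q.as_euler("ZYX",degrees=True).round(1))
C=np.array([[-1,-1],[1,-1],[1,1],[-1,1]])
print("foot pred",proj(s,P+Q.apply(np.c_[C*.03,np.full(4,.008)])).round(1).tolist())
a=np.load("pics/top4.npz")["img"].astype(float)
for k in("top8","top9"):
    b=np.load(f"pics/{k}.npz")["img"].astype(float)
    g=b[150:160,255:262].mean((0,1))/a[150:160,255:262].mean((0,1))
    D=b-a*g
    L=[];U=[]
    for y in range(163,179):
        d=np.linalg.norm(D[y,260:268],axis=1); L.append(d.round(0).astype(int).tolist())
    print(k,g.round(3)); print("\n".join(f"{y} {l}" for y,l in zip(range(163,179),L)))
    print("cols 264-275 rows157-165"); print("\n".join(f"{y} {np.linalg.norm(D[y,263:276],axis=1).round(0).astype(int).tolist()}" for y in range(157,166)))
    print("near"); print("\n".join(f"{y} {np.linalg.norm(D[y,263:276],axis=1).round(0).astype(int).tolist()}" for y in range(174,184)))
E
```

```text
[ 0.5465 -0.0299  0.0553] [96.5 -0.4  0.2]
foot pred [[280.8, 160.8], [263.5, 163.0], [265.8, 180.1], [283.4, 177.8]]
top8 [1.089 1.088 1.089]
163 [1, 1, 2, 4, 18, 28, 29, 23]
164 [1, 1, 4, 5, 15, 27, 18, 13]
165 [2, 1, 3, 7, 6, 12, 11, 10]
166 [5, 2, 2, 9, 9, 12, 10, 10]
167 [1, 2, 1, 6, 10, 9, 12, 20]
168 [0, 1, 1, 8, 7, 11, 13, 28]
169 [2, 1, 2, 7, 9, 11, 12, 32]
170 [1, 2, 2, 11, 10, 10, 12, 33]
171 [1, 2, 2, 4, 6, 11, 14, 28]
172 [1, 1, 1, 5, 6, 10, 19, 28]
173 [1, 1, 1, 2, 4, 9, 19, 26]
174 [3, 1, 1, 1, 9, 10, 19, 22]
175 [1, 1, 2, 3, 7, 7, 23, 22]
176 [1, 4, 1, 2, 10, 6, 17, 21]
177 [1, 1, 1, 1, 4, 7, 21, 17]
178 [3, 1, 3, 1, 5, 15, 24, 16]
cols 264-275 rows157-165
157 [11, 2, 2, 1, 5, 1, 4, 4, 29, 98, 111, 106, 129]
158 [5, 1, 1, 1, 1, 6, 16, 15, 18, 68, 106, 120, 133]
159 [2, 3, 3, 3, 7, 5, 12, 12, 12, 49, 88, 98, 107]
160 [3, 1, 2, 1, 2, 12, 15, 7, 5, 36, 59, 42, 36]
161 [2, 7, 17, 21, 21, 20, 31, 23, 11, 50, 82, 48, 31]
162 [6, 23, 31, 34, 28, 26, 27, 18, 2, 35, 78, 79, 50]
163 [4, 18, 28, 29, 23, 24, 23, 17, 4, 22, 69, 57, 28]
164 [5, 15, 27, 18, 13, 15, 21, 7, 3, 11, 34,
[... 1440 characters left out ...]
 76, 55, 25]
163 [2, 14, 24, 26, 16, 17, 23, 18, 6, 23, 51, 40, 26]
164 [3, 16, 26, 19, 13, 15, 21, 6, 2, 13, 40, 40, 27]
165 [8, 7, 12, 11, 10, 12, 8, 7, 1, 9, 25, 31, 33]
near
174 [2, 7, 9, 19, 23, 28, 21, 2, 50, 110, 126, 112, 96]
175 [1, 4, 11, 22, 20, 19, 9, 8, 61, 101, 107, 104, 115]
176 [2, 2, 10, 20, 19, 15, 5, 26, 62, 88, 104, 128, 156]
177 [3, 2, 12, 20, 16, 11, 6, 41, 59, 64, 62, 92, 129]
178 [1, 4, 12, 20, 14, 3, 16, 49, 63, 56, 54, 57, 50]
179 [1, 7, 17, 22, 11, 3, 24, 56, 67, 59, 52, 55, 49]
180 [1, 10, 16, 12, 4, 8, 28, 48, 48, 43, 33, 28, 18]
181 [5, 4, 8, 4, 3, 4, 7, 7, 10, 10, 5, 3, 6]
182 [1, 1, 3, 1, 2, 3, 2, 1, 3, 3, 3, 2, 5]
183 [1, 5, 2, 3, 4, 1, 4, 2, 5, 3, 4, 30, 52]
```

The far edge now clears the rim with too much margin (about 1.4 mm), and the inner edge slightly overlaps the inner rim. New try: x +1.5 mm, y −2 mm.

```bash
python3 -m creep '[[[0,0.05,-0.08,0,0.05,0.05,1],[0,0,0,0,0,0,1]]]'; python3 -c "
from h import *
chk(.056,.548,-.0322)"
```

```text
clock: 16.35
position: [0.551, -0.0335, 0.1009]
ee_rot: [-3.127, -0.618, 1.804]
ft_force: [0.1, 0.5, -1.8]
finger_gap: 0.0423
pot [549.9 -31.4  59. ] [96.2 -0.7  0.4] F [ 0.1  0.5 -1.8] M [-0.87 -0.26 -0.  ]
to go mm [-2.2 -0.3 -2.9] tool frame [-1.5 -2.2  2.5] rot deg [ 0.1 -0.7 -0.6]
```

```bash
python3 -m creep '[[[-0.02,-0.05,0.03,0,-0.13,-0.1,1],[0,0,0,0,0,0,1]]]'; python3 -c "
from h import *
chk(.053,.548,-.0322)";python3 -m creep '[[[-0.06,0,0.12,0,0,0,1]]]'; python3 -c "
from h import *
chk(.048,.548,-.0322)"
```

```text
clock: 16.52
position: [0.5489, -0.0337, 0.0987]
ee_rot: [-3.136, -0.604, 1.819]
ft_force: [-0.9, -0.1, 1.1]
finger_gap: 0.042
pot [548.3 -32.2  56.7] [96.8  0.1 -0.1] F [-0.9 -0.1  1.1] M [-0.47 -0.17  0.02]
to go mm [-0.2 -0.1 -3.7] tool frame [-2.1 -0.2  3.1] rot deg [0.1 0.1 0.1]
clock: 16.6
position: [0.5493, -0.0312, 0.0964]
ee_rot: [-3.136, -0.607, 1.818]
ft_force: [-0.2, -4.0, 29.2]
finger_gap: 0.0423
pot [548.6 -29.5  54.4] [96.7 -0.1 -0.1] F [-0.2 -4.  29.2] M [1.44 1.29 0.12]
to go mm [-0.6 -2.6 -6.4] tool frame [-5.6 -1.2  3.9] rot deg [ 0.1 -0.1  0. ]
```

It went lower (54.4 mm). Keep pressing and drift outward.

```bash
python3 -m creep '[[[-0.12,-0.02,0.08,0,0,0,1]]]'; python3 -c "
from h import *
chk(.048,.548,-.0322)";python3 -m creep '[[[-0.12,0,0.1,0,0,0,1]]]'; python3 -c "
from h import *
chk(.048,.548,-.0322)"
```

```text
clock: 16.68
position: [0.5502, -0.0314, 0.0931]
ee_rot: [-3.139, -0.609, 1.821]
ft_force: [0.2, 1.7, 1.8]
finger_gap: 0.0421
pot [549.6 -29.6  51.1] [96.8 -0.2 -0.3] F [0.2 1.7 1.8] M [ 0.41 -0.23  0.04]
to go mm [-1.5 -2.4 -3.1] tool frame [-3.4 -2.   1.4] rot deg [ 0.2 -0.2  0.2]
clock: 16.77
position: [0.5507, -0.0315, 0.0894]
ee_rot: [-3.14, -0.612, 1.824]
ft_force: [-4.6, -18.0, 44.4]
finger_gap: 0.0423
pot [550.2 -29.6  47.4] [97.  -0.4 -0.3] F [ -4.6 -18.   44.4] M [2.22 1.76 1.77]
to go mm [-2.  -2.3  0.6] tool frame [-1.1 -2.5 -1.4] rot deg [ 0.2 -0.3  0.3]
```

The pot dropped in: bottom at 47–48 mm, (0.550, −0.030), yaw 97°. I relax, release and retreat.

```bash
python3 -m creep '[[[0,0,0,0,0,0,1],[0,0,0,0,0,0,0.3],[0,0,0,0,0,0,0],[0,0,0,0,0,0,-0.3],[0,0,0,0,0,0,-0.6],[0,0,0,0,0,0,-0.6]]]'; python3 -c "
from h import *
chk()"; python3 -m creep '[[[0,0,-0.3,0,0,0,-0.6],[0,0,-0.5,0,0,0,-0.6],[0,0,-0.8,0,0,0,-0.6],[0,0,-0.9,0,0,0,-0.6],[0,0,-0.9,0,0,0,-0.6],[-0.2,0,-0.9,0,0,0,-0.6],[-0.5,0,-0.8,0,0,0,-0.6],[-0.5,0,-0.8,0,0,0,-0.6],[-0.5,0,-0.8,0,0,0,-0.6],[0,0,0,0,0,0,-0.6]]]'
python3 - <<'E'
from h import *
from station import r
ims=[]
for n in("top","side"):
    s=r.snapshot(n); np.savez(f"pics/{n}10.npz",**s)
    x,y,w,h=(230,130,80,80) if n=="top" else (195,130,110,110)
    ims.append(cv2.resize(cv2.convertScaleAbs(s["img"][y:y+h,x:x+w,::-1],alpha=1.7),(400,400),interpolation=cv2.INTER_CUBIC))
cv2.imwrite("pics/p9.png",np.hstack(ims))
E
```

```text
clock: 17.27
position: [0.5493, -0.0305, 0.0889]
ee_rot: [-3.138, -0.613, 1.827]
ft_force: [-0.7, -1.1, -0.2]
finger_gap: 0.0687
pot [548.7 -28.6  46.9] [97.2 -0.4 -0.2] F [-0.7 -1.1 -0.2] M [-0.56 -0.14  0.01]
to go mm [1.4 0.3 3.1] tool frame [ 1.8  1.4 -2.6] rot deg [-0.  -0.4  0.4]
clock: 18.1
position: [0.603, -0.2417, 0.2806]
ee_rot: [-3.132, -0.616, 1.83]
ft_force: [0.9, -1.7, -1.2]
finger_gap: 0.0684
```

View pics/p9.png

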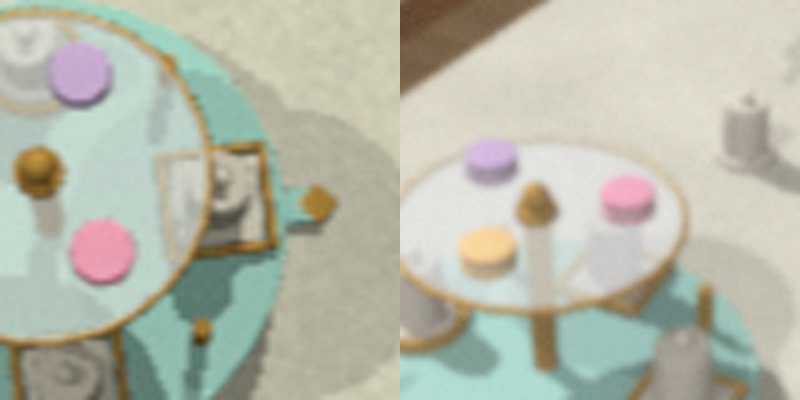

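The pot sits upright inside the rim at top-crop (228,190), in line with the point at (318–335,203). The view shows the round pot still standing. I make one numeric check that the plate didn't leave its click, then hand in.

```bash
python3 - <<'E'
from h import *
from station import r
a,b=[np.load(f"pics/top{k}.npz")["img"] for k in(4,10)]
def tm(x,y,w,h):
    t=a[y:y+h,x:x+w]; s=b[y-4:y+h+4,x-4:x+w+4]
    R_=cv2.matchTemplate(s,t,cv2.TM_CCOEFF_NORMED); _,v,_,l=cv2.minMaxLoc(R_); return (l[0]-4,l[1]-4,round(v,3))
print("post near-right",tm(264,190,12,12),"post near-left",tm(210,196,12,12),"near rim pot",tm(230,196,30,26),"round rim",tm(192,165,26,28))
print(r.sense()["clock"],r.sense()["position"],r.sense()["ft_force"])
r.hand_in()
E
```

```text
post near-right (0, 0, 0.702) post near-left (0, 0, 0.991) near rim pot (0, 0, 0.995) round rim (0, 0, 0.997)
18.2 [ 0.60049374 -0.23478293  0.27935036] [-0.91230794  0.12337522 -0.34472932]
the job is handed in; nothing more can be done
```

The job is done and handed in at 18.2 s. I turned the carousel about −134° by post_b until it clicked with the empty square recess above the pointer. Then I set the square-footed white pot in the recess.

**Turn:** before the pot went in, the plate measured 97.3° and the pointer 96°, which agree within measuring error. After the release, image matching at the other rims and posts showed no shift. One post matched weakly (0.70), possibly because of the arm's shadow.

**Fit:** the foot first caught on the recess rim. I lifted and shifted it by up to about 3 mm a few times before it dropped in. Pressing it home gave about 44 N up and 48 N in all at the wrist, below the 120 N limit. The pot's underside then read 47–48 mm, against the 48 mm floor, and its tilt was under 0.5°.

**Final state:** the last picture shows the pot upright inside the rim, with the gripper clear. The round pot is standing in that view. The tumbler and jar were outside the last crops, so I did not check them again, but the arm did not work near them.

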